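# Empty the rack's nut bins into the sorting tray and pile up the empties

### The arm

A 6-joint arm with a two-finger parallel gripper is mounted at the origin on a cart in front of the work surface, level with it; the furniture and walls round the work are solid. World frame = base frame: x ahead of the robot, y to its left, z up, the work surface at z = 0. Lengths are in m, angles in rad, forces in N, time in s.
With the tool pointing down it reaches from about 0.3 to 1 m from the base axis. Payload 5.1 kg.
Tool frame: the origin (TCP) lies midway between the tips of the shut fingers; the grasp point (between the pads) lies behind it (manip.grip_point_offset is the z of the grasp point in the tool frame, in m); z points along the fingers, y is the line along which they close (so a half turn about z gives the same grasp; the last joint's range is limited). The gripper opens to 95 mm and grips with 3 to 60 N. Pads are 20 mm wide; open, the fingers measure 119 mm over their backs; the gripper's body (75 mm by 180 mm) begins 59 mm behind the grasp point.
Start: joints at [1.213, 0.124, 1.65, -0, 1.367, -0.083], TCP at [0.176, 0.626, 0.215] pointing down, gripper open.
Joint ranges: [-2.61, 2.61], [-1.02, 2.33], [0.03, 2.71], [-1.35, 4.49], [0.32, 2.68], [-2.91, 2.91]. Speed limits (rad/s): [2.57, 2.57, 3.14, 3.14, 3.14, 3.14].

### API

Orientations are given as a 3x3 rotation matrix whose columns are the frame's x, y, z axes.
In Python, from plant import monitor, capture, camera_info, workorder, manip gives the robot as it stands.
- The arm moves only by the tool apply_moves, never from a script. Its argument "commands" is a list that holds one entry, the list of rows, each a list of 7 numbers: the finger opening in mm, from 0 to 95.1, then the shift along the tool's x, y, z in units of 25 mm (1.0 is 25 mm), then the turn, a rotation vector about the tool's x, y, z in units of 8 degrees (1.0 is 8 degrees). In form: [[[claw, x, y, z, ax, ay, az], ...]]. A call has exactly 10 rows; each row shifts and turns the commanded pose from where the row before left it, along the tool's axes as they then stand; what a row does not reach is not made up. A row lasts 1/10 s, in which the tool goes at most 50 mm and 8.59 degrees, less where a joint would pass 70% of its speed; a pose out of reach is approached as far as the arm can. A call is refused whole if a number of a shift passes 1 or a number of a turn 1, either way. A call with a gripper value outside its range is refused whole. The fingers move at their own pace and stop on an object; "squeeze" is the grip in N (left out, the last holds). Time passes only in rows, so rows that do not move let the fingers close, or fill a call up. It gives the time, the measured TCP pose, the force, the opening and the grip force at its end, in the units of the state.
- monitor.get_obs(): the state, without advancing time (a new reading comes with each control period).
- capture(name): name is "scene" or "top"; returns (picture, depth): 384x512x3 uint8, red, green, blue; 384x512 float32, m along the optical axis (not along the pixel's ray), 0 where there is no reading.
- camera_info(name): a dict with "fx", "fy", "cx", "cy" (pixels), "R" (3x3) and "t" (3): a world point X has camera coordinates R X + t. Camera axes: x right, y down, z forward; pixel columns grow to the right and rows downward; lengths in m; the calibration is good to about 2 mm. A picture is of the moment at which its call begins. camera_info takes no time and is no camera call.
- workorder.finish_job(): hands the job in; it is judged then, once.
The state is a dict: "time": time; "joints": joint angles; "dq": joint speeds; "joint_efforts": joint torques, N m; "tool_pos": TCP position; "ee_rot": TCP orientation; "force": force on the tool from outside, world axes, zero at the start; "torque": the same for the moment, N m; "gripper_width": finger opening in m; "finger_force": force on a finger pad.
Only numpy, scipy, OpenCV 4.12 (cv2) and the standard library are available. Lean on these libraries where they do the work, as an engineer would, in place of code of your own. Each camera call takes 0.05 s, during which the arm holds its last target. There are 200 camera calls.

### The job

Lift each parts bin in the bench rack over the front rail and draw it out from under the upper shelf, tip the nuts it holds (a bin may already be empty) into the sorting tray, and stack the empty bin, upright and the same way round, squarely on the pile of empties begun on the worktop, so that all bins end in one neat pile with their feet seated. Every nut must end in the tray, and the pliers lying behind the work are to be left alone.

Things in the scene. Friction and masses are not known exactly. Their poses are not given: they have to be found in the camera images.
- rail_mid (a point): Rack standing on the drawer base at the left, fixed: middle of the top of its front retaining rail (round steel bar, 8 mm thick). Rail top 28 mm above the deck, 220 mm above the bench (z = 0). Deck 266 mm wide between wooden cheeks 10 mm thick; back board 133 mm behind the rail. x to the back, y left along the rail, z up. Cheeks rise 36 mm above the deck as far as 94 mm behind the rail, 140 mm behind that.
- shelf_edge (a point): Middle of the lower front edge of the rack's set-back upper shelf, 118 mm above the deck (310 mm above the bench), 110 mm behind the rail; it hangs over the rear of the bins. With a bolt lying on it it stands 35 mm higher. A bin must be raised more than 28 mm to pass the rail, but no more than about 65 mm until it is drawn forward 25 mm or more.
- bin_1_centre (a point): Bin 1, standing in the rack, front to the rail, with up to three nuts in it or none: dark steel stacking bin 116 mm long (x), 48 wide (y), 46 high, walls 3, 0.08 to 0.17 kg. The point is its centre, 23 mm above its underside; x to its back, z up. Its flat parallel sides have full height from 30 mm in front of the centre to the back wall 58 mm behind it. Inner floor 8 mm above the underside.
- bin_2_centre (a point): Bin 2, standing in the rack, front to the rail, with up to three nuts in it or none: dark steel stacking bin 116 mm long (x), 48 wide (y), 46 high, walls 3, 0.08 to 0.17 kg. The point is its centre, 23 mm above its underside; x to its back, z up. Its flat parallel sides have full height from 30 mm in front of the centre to the back wall 58 mm behind it. Inner floor 8 mm above the underside.
- bin_3_centre (a point): Bin 3, standing in the rack, front to the rail, with up to three nuts in it or none: dark steel stacking bin 116 mm long (x), 48 wide (y), 46 high, walls 3, 0.08 to 0.17 kg. The point is its centre, 23 mm above its underside; x to its back, z up. Its flat parallel sides have full height from 30 mm in front of the centre to the back wall 58 mm behind it. Inner floor 8 mm above the underside.
- bin_0_centre (a point): The empty bin standing loose on the wooden worktop right of the rack (worktop 125 mm above the bench), same make, 0.16 kg; point and axes as for the others. It is the bottom of the pile. Each bin's underside has a stepped foot 5 mm high that drops between the walls of the bin below with 2 mm play at each side and at the back (chamfered), so bins stack the same way round, 41 mm apart in height.
- bin_4_centre (a point): A second empty bin of the same make, 0.16 kg, already stacked on bin 0 in some starts, absent in others (None); point and axes as for the others.
- bin_0_lip (a point): Middle of the front lip of bin 0, 58 mm in front of its centre and 5 mm above it; same axes. The hopper front slopes out at 45 degrees from 36 mm in front of the centre at the floor up to this lip: nuts slide out over it once the bin is tipped front down by some 90 to 110 degrees.
- bin_1_lip (a point): Middle of the front lip of bin 1, 58 mm in front of its centre and 5 mm above it; same axes. The hopper front slopes out at 45 degrees from 36 mm in front of the centre at the floor up to this lip: nuts slide out over it once the bin is tipped front down by some 90 to 110 degrees.
- bin_2_lip (a point): Middle of the front lip of bin 2, 58 mm in front of its centre and 5 mm above it; same axes. The hopper front slopes out at 45 degrees from 36 mm in front of the centre at the floor up to this lip: nuts slide out over it once the bin is tipped front down by some 90 to 110 degrees.
- bin_3_lip (a point): Middle of the front lip of bin 3, 58 mm in front of its centre and 5 mm above it; same axes. The hopper front slopes out at 45 degrees from 36 mm in front of the centre at the floor up to this lip: nuts slide out over it once the bin is tipped front down by some 90 to 110 degrees.
- bin_4_lip (a point): Middle of the front lip of bin 4, 58 mm in front of its centre and 5 mm above it; same axes. The hopper front slopes out at 45 degrees from 36 mm in front of the centre at the floor up to this lip: nuts slide out over it once the bin is tipped front down by some 90 to 110 degrees.
- tray_in (a point): Sorting tray: a loose open aluminium tray on the same worktop (top 125 mm above the bench), outside 126 mm (x) by 140 mm (y) by 40 mm high, walls 3 mm, about 0.7 kg. The point is the centre of its inner floor, 3 mm above the worktop; z up. The worktop is only 140 mm deep; close behind it the open lid of the wooden tool chest stands up to 275 mm above the bench.
- nut_1a_centre (a point): A steel hexagon nut, 24 mm across flats, 28 mm across corners, 13 mm thick, 35 g; the point is its centre, z along its bore, x square to one of its flats. In bin 1 at the start, or absent (None).
- nut_1b_centre (a point): A steel hexagon nut, 24 mm across flats, 28 mm across corners, 13 mm thick, 35 g; the point is its centre, z along its bore, x square to one of its flats. In bin 1 at the start, or absent (None).
- nut_1c_centre (a point): A steel hexagon nut, 24 mm across flats, 28 mm across corners, 13 mm thick, 35 g; the point is its centre, z along its bore, x square to one of its flats. In bin 1 at the start, or absent (None).
- nut_2a_centre (a point): A steel hexagon nut, 24 mm across flats, 28 mm across corners, 13 mm thick, 35 g; the point is its centre, z along its bore, x square to one of its flats. In bin 2 at the start, or absent (None).
- nut_2b_centre (a point): A steel hexagon nut, 24 mm across flats, 28 mm across corners, 13 mm thick, 35 g; the point is its centre, z along its bore, x square to one of its flats. In bin 2 at the start, or absent (None).
- nut_2c_centre (a point): A steel hexagon nut, 24 mm across flats, 28 mm across corners, 13 mm thick, 35 g; the point is its centre, z along its bore, x square to one of its flats. In bin 2 at the start, or absent (None).
- nut_3a_centre (a point): A steel hexagon nut, 24 mm across flats, 28 mm across corners, 13 mm thick, 35 g; the point is its centre, z along its bore, x square to one of its flats. In bin 3 at the start, or absent (None).
- nut_3b_centre (a point): A steel hexagon nut, 24 mm across flats, 28 mm across corners, 13 mm thick, 35 g; the point is its centre, z along its bore, x square to one of its flats. In bin 3 at the start, or absent (None).
- nut_3c_centre (a point): A steel hexagon nut, 24 mm across flats, 28 mm across corners, 13 mm thick, 35 g; the point is its centre, z along its bore, x square to one of its flats. In bin 3 at the start, or absent (None).
- pliers: Combination pliers, 182 mm long, 12 mm thick, lying on the bench at the right, behind the worktop; to be left alone. The point is the middle of their underside.

How it is judged:
At the end, for the whole second after the job is handed in: All bins stand in one upright pile on bin 0, feet seated (41 mm a bin, within 3.5 mm), centres within 10 mm and lips within 12 mm of the bottom bin's; that bin stands on the worktop; every nut lies in the tray, which is flat on the worktop; all at rest (linear speed of each of bin_0, bin_1, bin_2, bin_3, bin_4 below 0.02 m/s and angle between each of bin_0_centre, bin_1_centre, bin_2_centre, bin_3_centre, bin_4_centre's own z axis and vertical below 0.06 rad and height (world z) of bin_0_centre between 0.143 and 0.154 m and angle between tray_in's own z axis and vertical below 0.08 rad and height (world z) of tray_in between 0.122 and 0.136 m and horizontal distance between each of bin_1_centre, bin_2_centre, bin_3_centre, bin_4_centre and bin_0_centre below 0.01 m and horizontal distance between each of bin_1_lip, bin_2_lip, bin_3_lip, bin_4_lip and bin_0_lip below 0.012 m and (z of bin_1_centre in the frame of bin_0_centre between 0.0375 and 0.0445 m or z of bin_1_centre in the frame of bin_0_centre between 0.0785 and 0.0855 m or z of bin_1_centre in the frame of bin_0_centre between 0.1195 and 0.1265 m or z of bin_1_centre in the frame of bin_0_centre between 0.1605 and 0.1675 m) and (z of bin_2_centre in the frame of bin_0_centre between 0.0375 and 0.0445 m or z of bin_2_centre in the frame of bin_0_centre between 0.0785 and 0.0855 m or z of bin_2_centre in the frame of bin_0_centre between 0.1195 and 0.1265 m or z of bin_2_centre in the frame of bin_0_centre between 0.1605 and 0.1675 m) and (z of bin_3_centre in the frame of bin_0_centre between 0.0375 and 0.0445 m or z of bin_3_centre in the frame of bin_0_centre between 0.0785 and 0.0855 m or z of bin_3_centre in the frame of bin_0_centre between 0.1195 and 0.1265 m or z of bin_3_centre in the frame of bin_0_centre between 0.1605 and 0.1675 m) and (z of bin_4_centre in the frame of bin_0_centre between 0.0375 and 0.0445 m or z of bin_4_centre in the frame of bin_0_centre between 0.0785 and 0.0855 m or z of bin_4_centre in the frame of bin_0_centre between 0.1195 and 0.1265 m or z of bin_4_centre in the frame of bin_0_centre between 0.1605 and 0.1675 m) and x of nut_1a_centre in the frame of tray_in between -0.061 and 0.061 m and y of nut_1a_centre in the frame of tray_in between -0.068 and 0.068 m and z of nut_1a_centre in the frame of tray_in between 0 and 0.04 m and linear speed of each of nut_1a, nut_1b, nut_1c, nut_2a, nut_2b, nut_2c, nut_3a, nut_3b, nut_3c below 0.03 m/s and x of nut_1b_centre in the frame of tray_in between -0.061 and 0.061 m and y of nut_1b_centre in the frame of tray_in between -0.068 and 0.068 m and z of nut_1b_centre in the frame of tray_in between 0 and 0.04 m and x of nut_1c_centre in the frame of tray_in between -0.061 and 0.061 m and y of nut_1c_centre in the frame of tray_in between -0.068 and 0.068 m and z of nut_1c_centre in the frame of tray_in between 0 and 0.04 m and x of nut_2a_centre in the frame of tray_in between -0.061 and 0.061 m and y of nut_2a_centre in the frame of tray_in between -0.068 and 0.068 m and z of nut_2a_centre in the frame of tray_in between 0 and 0.04 m and x of nut_2b_centre in the frame of tray_in between -0.061 and 0.061 m and y of nut_2b_centre in the frame of tray_in between -0.068 and 0.068 m and z of nut_2b_centre in the frame of tray_in between 0 and 0.04 m and x of nut_2c_centre in the frame of tray_in between -0.061 and 0.061 m and y of nut_2c_centre in the frame of tray_in between -0.068 and 0.068 m and z of nut_2c_centre in the frame of tray_in between 0 and 0.04 m and x of nut_3a_centre in the frame of tray_in between -0.061 and 0.061 m and y of nut_3a_centre in the frame of tray_in between -0.068 and 0.068 m and z of nut_3a_centre in the frame of tray_in between 0 and 0.04 m and x of nut_3b_centre in the frame of tray_in between -0.061 and 0.061 m and y of nut_3b_centre in the frame of tray_in between -0.068 and 0.068 m and z of nut_3b_centre in the frame of tray_in between 0 and 0.04 m and x of nut_3c_centre in the frame of tray_in between -0.061 and 0.061 m and y of nut_3c_centre in the frame of tray_in between -0.068 and 0.068 m and z of nut_3c_centre in the frame of tray_in between 0 and 0.04 m); the robot touches nothing.
It fails at once if the pliers are disturbed by more than 30 mm (distance of pliers from where it was at the start of the episode above 0.03 m).
Of nut_1a, nut_1b, nut_1c, nut_2a, nut_2b, nut_2c, nut_3a, nut_3b, nut_3c, bin_4 only 4 to 8 are there at a start; the rules pass over those that are not, and their reading is None.
At some moment in a run one of tray may be knocked a few centimetres aside while the robot is not near it.
It also fails if it takes over 200 s, if anything falls off the work surface, if the arm or the gripper's body presses on something with over 40 N, if the wrist force passes 120 N, or if a joint passes its speed limit or range.

## Working session

There is one attempt and no reset: what is moved stays moved. The work goes in short steps, Python scripts to look and compute and a tool call to move; the robot and the scene stay as the last step left them, time stands still between calls to the robot, and variables do not carry over. Pictures are saved under pics/ and viewed, at most 14 in all, crops included, and the job is handed in when it is done.

Besides the shell and the picture viewer there is one more tool, called after "Request:" as a command line: name --argument value ..., lists and objects as JSON in quotes. apply_moves: Moves the arm, as the interface text tells. Its arguments: {"type":"object","properties":{"commands":{"type":"array"},"squeeze":{"type":"number"}},"required":["commands"]}

```bash
ls; mkdir -p pics
cat > h.py <<'E'
import numpy as np, cv2
from plant import monitor, capture, camera_info, workorder, manip
def shot(n,fn=None):
    p,d=capture(n); c=camera_info(n)
    if fn: cv2.imwrite('pics/'+fn,p[:,:,::-1])
    return p,d,c
def cloud(d,c):
    v,u=np.mgrid[:d.shape[0],:d.shape[1]]
    P=np.stack([(u-c['cx'])/c['fx']*d,(v-c['cy'])/c['fy']*d,d],-1)
    W=(P-c['t'])@np.array(c['R']); W[d==0]=np.nan
    return W
E
python3 - <<'E'
from h import *
np.set_printoptions(precision=4,suppress=True)
print(monitor.get_obs(), manip.grip_point_offset)
for n in('scene','top'):
    p,d,c=shot(n,n+'0.png'); print(n,c['fx'],c['R'],c['t'],-np.array(c['R']).T@c['t'],(d>0).mean())
    np.savez(n+'0.npz',p=p,d=d)
a=cv2.imread('pics/scene0.png');b=cv2.imread('pics/top0.png')
E
```

```text
pics
{'time': 0.0, 'joints': array([ 1.2134,  0.1245,  1.6517, -0.    ,  1.3674, -0.0826]), 'dq': array([-0.0004, -0.0008,  0.0006,  0.0009,  0.0002,  0.0001]), 'joint_efforts': array([  0.0008, -41.7592, -35.9936,   0.0775,   0.0492,  -0.0002]), 'tool_pos': array([0.1762, 0.625 , 0.2134]), 'ee_rot': array([[-0.9625,  0.2714, -0.0007],
       [ 0.2714,  0.9625, -0.0019],
       [ 0.0002, -0.002 , -1.    ]]), 'force': array([0.8443, 0.0672, 0.3205]), 'torque': array([-0.0015,  0.0059,  0.0301]), 'finger_force': 0.0, 'gripper_width': 0.09513266492901465} -0.0188
scene 493.9517594588686 [[-0.9278  0.373  -0.0078]
 [ 0.3354  0.8247 -0.4554]
 [-0.1634 -0.4251 -0.8903]] [ 0.473  -0.0936  1.8637] [0.7749 0.693  1.6202] 0.9960378011067709
top 463.78626175649487 [[ 0.0187 -0.9997 -0.0132]
 [-0.9985 -0.018  -0.0522]
 [ 0.0519  0.0141 -0.9986]] [0.0148 0.5136 1.3483] [0.4426 0.005  1.3733] 0.9959309895833334
```

View pics/top0.png

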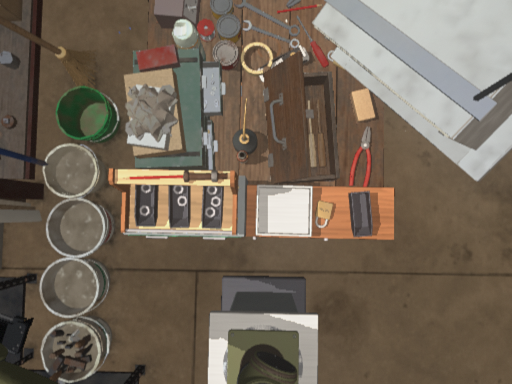

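View pics/scene0.png

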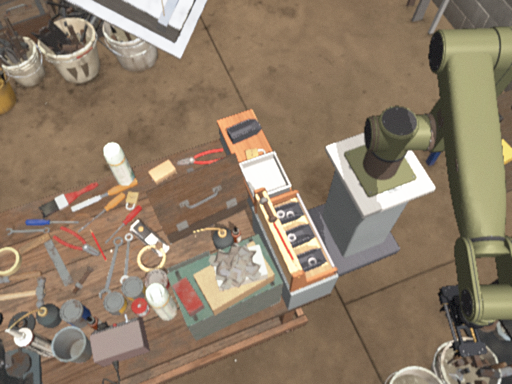

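The top view shows the rack with bins at cols 147/180/213 (rows 185–228), tray at (285,210), padlock at (325,213), bin pile at (361,214) and pliers at (365,155). Next I measure by depth.

Run:
```python
from h import *
np.set_printoptions(precision=4,suppress=True)
z=np.load('top0.npz');c=camera_info('top');W=cloud(z['d'],c);p=z['p']
cv2.imwrite('pics/c1.png',cv2.resize(p[160:250,100:400,::-1],(800,240),interpolation=cv2.INTER_CUBIC))
h=W[:,:,2]
# height image
for r in range(168,244,3): print(r,' '.join('%3d'%(1000*h[r,k]) if h[r,k]==h[r,k] else ' na' for k in range(114,246,3)))
print()
for r in range(180,244,3): print(r,' '.join('%3d'%(1000*h[r,k]) if h[r,k]==h[r,k] else ' na' for k in range(246,400,4)))
def box(m,name):
    n,l,s,ce=cv2.connectedComponentsWithStats(m.astype(np.uint8))
    for i in range(1,n):
        if s[i,4]>150:
            q=W[l==i]; q=q[~np.isnan(q[:,0])]
            r=cv2.minAreaRect(q[:,:2].astype(np.float32)*1000); print(name,ce[i],s[i],r,np.median(q[:,2]),q[:,2].max())
roi=np.zeros(h.shape,bool);roi[180:245,246:400]=1
box(roi&(h>.14)&(h<.40),'obj')
dark=(p.max(2)<90)
roi2=np.zeros(h.shape,bool);roi2[178:236,122:240]=1
box(roi2&dark,'bins'); box(roi&dark,'pile')
```

```text
168 -714 -708 -718 -713 -706 -714 -714 -715 210 202 209 202 201 195 191 188 190 183 186 179 183 176 171 169 170 170 164 159 154 155 153 101   5  63  -2  -4  -2  -1  -2  -2  -1  -3   0  -5
171 319 320 317 319 318 319 319 320 319 318 316 319 315 319 317 322 318 318 317 318 318 319 320 313 330 316 318 319 320 316 321 318 319 336 335 314  -2   0  -4 332 331  -4   0   0
174 321 322 317 317 318 319 314 315 319 320 318 319 320 318 319 316 321 320 319 317 317 317 316 319 342 337 334 335 333 334 336 335 332 343 343 335 337 337 319 331 332   0  -4  -2
177 319 320 319 318 316 324 325 324 323 325 324 325 327 326 325 325 325 326 328 324 325 328 321 341 346 338 340 337 338 341 339 337 337 341 344 336 341 338 318 331 330 219 179 177
180 315 320 320 320 321 320 319 315 316 315 320 320 323 315 317 321 317 317 319 321 319 320 318 317 339 332 315 316 320 323 322 322 319 337 341 320 318 319 319 330 332 213 178 177
183 318 318 320 315 316 318 318 323 318 316 318 317 319 318 319 322 317 318 318 317 316 320 316 316 322 316 317 319 316 320 317 317 316 319 317 317 319 316 319 332 333 213 175 178
186 302 292 
[... 8194 characters left out ...]
3889160156, 214.7966766357422), (101.21986389160156, 46.86343765258789), 1.4998581409454346) 0.20389309250560533 0.23652031314166982
bins [208.6698 211.3873] [202 186  18  41 315] ((455.8983154296875, 136.5250701904297), (100.1278305053711, 40.806922912597656), 0.826949954032898) 0.20497228419628527 0.23833142564170556
pile [298.1243 181.7574] [274 180  60   5 169] ((530.6885986328125, -107.77307891845703), (8.176674842834473, 173.10279846191406), 3.9073996543884277) 0.0664239844857849 0.21417820028728612
pile [359.4829 214.5856] [349 192  23  44 584] ((443.55157470703125, -247.62066650390625), (110.35311126708984, 47.416038513183594), 5.756326675415039) 0.137834325322202 0.17517329819001243
```

View pics/c1.png

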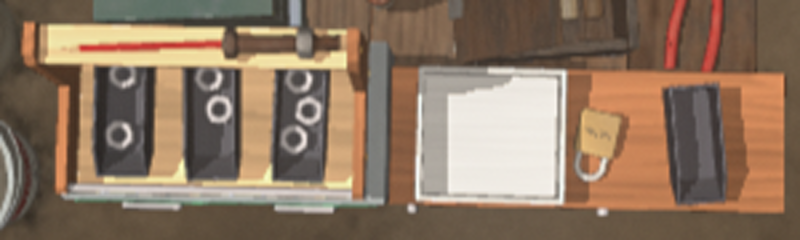

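The crop shows nuts in all three bins (2, 2, 3), an empty-looking tray, the padlock between the tray and the pile, and one bin (bin 0) in the pile. I'll refine the bin edges using rim points.

```bash
cat >> h.py <<'E'
from scipy.spatial.transform import Rotation as Ro
def down(yaw):  # tool down, tool x heading = yaw+pi (tool y = bin y)
    c,s=np.cos(yaw),np.sin(yaw); return np.array([[-c,-s,0],[-s,c,0],[0,0,-1.]])
def plan(p1,R1,n,p0=None,R0=None):
    o=monitor.get_obs()
    p0=o['tool_pos'] if p0 is None else p0; R0=o['ee_rot'] if R0 is None else R0
    w=Ro.from_matrix(R0.T@R1).as_rotvec()/n
    S=sum(R0@Ro.from_rotvec(k*w).as_matrix() for k in range(n))
    v=np.linalg.solve(S,np.array(p1)-p0)
    print(n,'rows',np.round(v/.025,3),np.round(np.degrees(w)/8,3))
def st():
    o=monitor.get_obs(); np.set_printoptions(precision=4,suppress=True)
    print('t',o['time'],'q',o['joints'],'p',o['tool_pos'],'F',o['force'],'w',o['gripper_width'],o['finger_force']); print(o['ee_rot'])
    return o
E
python3 - <<'E'
from h import *
z=np.load('top0.npz');c=camera_info('top');W=cloud(z['d'],c);p=z['p']
np.set_printoptions(precision=4,suppress=True)
g=W[178:236,120:245].reshape(-1,3)
for lo,hi in((.26,.34),(.178,.25),(.1,.17)):
  q=g[(g[:,1]>lo-.008)&(g[:,1]<hi+.008)&(g[:,2]>.228)&(g[:,2]<.244)&(g[:,0]<.515)&(g[:,0]>.40)]
  r=cv2.minAreaRect(q[:,:2].astype(np.float32)*1000);print(len(q),r)
  m=np.median(q[:,1])
  for side in (1,-1):
    s=q[side*(q[:,1]-(lo+hi)/2+.0)>.012]
    if len(s)>5: print(side,len(s),np.polyfit(s[:,0]-.45,s[:,1],1),s[:,0].min(),s[:,0].max())
# rail & shelf
q=g[(g[:,2]>.21)&(g[:,2]<.23)&(g[:,0]<.41)];print('rail',np.polyfit(q[:,1]-.21,q[:,0],1),np.percentile(q[:,0],[5,50,95]))
q=g[(g[:,2]>.312)&(g[:,1]<.33)&(g[:,1]>.11)];print('shelf',np.percentile(q[:,0],[1,5,50]))
q=W[178:236,345:375].reshape(-1,3);q=q[(q[:,2]>.158)&(q[:,2]<.18)];r=cv2.minAreaRect(q[:,:2].astype(np.float32)*1000);print('bin0',r)
for t in(np.array([.443,.1365]),): pass
plan([.35,.135,.33],down(0),20)
E
```

```text
153 ((457.9526062011719, 308.0826416015625), (93.49775695800781, 73.173583984375), 4.2566022872924805)
1 78 [0.0248 0.3209] 0.41020523224240374 0.5038773419591874
-1 75 [0.0039 0.276 ] 0.4135265366020509 0.5049553373807718
142 ((456.609619140625, 216.08522033691406), (98.32788848876953, 49.27040481567383), 1.5093731880187988)
1 82 [0.0324 0.2382] 0.40685838039439537 0.5051311048751026
-1 60 [0.0272 0.1925] 0.4151208009967234 0.5036172611847641
119 ((456.9997863769531, 133.33523559570312), (48.796077728271484, 93.54153442382812), 88.35648345947266)
1 62 [-0.0255  0.1554] 0.4108676874863729 0.5043428216840403
-1 57 [-0.0284  0.1107] 0.41419476231649266 0.5025805736395446
rail [0.0017 0.3969] [0.3877 0.3943 0.4085]
shelf [0.5012 0.5017 0.5091]
bin0 ((447.4652099609375, -248.40472412109375), (106.32894134521484, 49.85023498535156), 5.425207138061523)
20 rows [-0.486 -0.923 -0.232] [-0.001 -0.    -0.098]
```

Request:
apply_moves --commands '[[[62, -0.486, -0.923, -0.232, 0, 0, -0.098], [62, -0.486, -0.923, -0.232, 0, 0, -0.098], [62, -0.486, -0.923, -0.232, 0, 0, -0.098], [62, -0.486, -0.923, -0.232, 0, 0, -0.098], [62, -0.486, -0.923, -0.232, 0, 0, -0.098], [62, -0.486, -0.923, -0.232, 0, 0, -0.098], [62, -0.486, -0.923, -0.232, 0, 0, -0.098], [62, -0.486, -0.923, -0.232, 0, 0, -0.098], [62, -0.486, -0.923, -0.232, 0, 0, -0.098], [62, -0.486, -0.923, -0.232, 0, 0, -0.098]]]' --squeeze 40

```text
time: 1.1
tool_pos: [0.2462, 0.3733, 0.2723]
ee_rot: [[-0.991, 0.137, -0.0], [0.137, 0.991, -0.001], [0.0, -0.001, -1.0]]
force: [0.4, 0.6, -0.1]
gripper_width: 0.0621
finger_force: 0.0
```

Request:
apply_moves --commands '[[[62, -0.486, -0.923, -0.232, 0, 0, -0.098], [62, -0.486, -0.923, -0.232, 0, 0, -0.098], [62, -0.486, -0.923, -0.232, 0, 0, -0.098], [62, -0.486, -0.923, -0.232, 0, 0, -0.098], [62, -0.486, -0.923, -0.232, 0, 0, -0.098], [62, -0.486, -0.923, -0.232, 0, 0, -0.098], [62, -0.486, -0.923, -0.232, 0, 0, -0.098], [62, -0.486, -0.923, -0.232, 0, 0, -0.098], [62, -0.486, -0.923, -0.232, 0, 0, -0.098], [62, -0.486, -0.923, -0.232, 0, 0, -0.098]]]'

```text
time: 2.1
tool_pos: [0.3498, 0.1343, 0.3305]
ee_rot: [[-1.0, 0.001, -0.0], [0.001, 1.0, -0.0], [0.0, -0.0, -1.0]]
force: [0.9, 0.6, 0.4]
gripper_width: 0.062
finger_force: 0.0
```

```bash
cat >> h.py <<'E'
import json,os
def log():
    o=monitor.get_obs(); open('log.txt','a').write(json.dumps([list(map(float,o['joints'])),list(map(float,o['tool_pos'])),o['ee_rot'].tolist()])+'\n')
E
python3 - <<'E'
from h import *
st();log()
a=np.array([.443,.1332,.262]);plan(a,down(-.027),5)
plan(a-[0,0,.058],down(-.027),5,a,down(-.027))
E
```

```text
t 2.1 q [ 0.223  -0.568   2.0403  0.      1.6696 -1.3472] p [0.3498 0.1343 0.3305] F [0.9312 0.5635 0.4117] w 0.06202198736916072 0.0
[[-1.      0.0006 -0.0002]
 [ 0.0006  1.     -0.    ]
 [ 0.0002 -0.     -1.    ]]
5 rows [-0.746 -0.001  0.548] [-0.    -0.     0.038]
5 rows [-0.     0.     0.464] [0. 0. 0.]
```

Request:
apply_moves --commands '[[[62, -0.746, 0, 0.548, 0, 0, 0.038], [62, -0.746, 0, 0.548, 0, 0, 0.038], [62, -0.746, 0, 0.548, 0, 0, 0.038], [62, -0.746, 0, 0.548, 0, 0, 0.038], [62, -0.746, 0, 0.548, 0, 0, 0.038], [62, 0, 0, 0, 0, 0, 0], [62, 0, 0, 0, 0, 0, 0], [62, 0, 0, 0, 0, 0, 0], [62, 0, 0, 0, 0, 0, 0], [62, 0, 0, 0, 0, 0, 0]]]'

```text
time: 3.1
tool_pos: [0.4429, 0.1344, 0.2631]
ee_rot: [[-1.0, 0.027, 0.002], [0.027, 1.0, 0.0], [-0.002, 0.0, -1.0]]
force: [-0.1, -0.4, 0.6]
gripper_width: 0.0624
finger_force: 0.0
```

Run:
```python
from h import *
st();log()
p,d,c=shot('scene'); cv2.imwrite('pics/s1.png',cv2.resize(p[170:310,220:360,::-1],(700,700))[:600])
W=cloud(d,c)
R,t=np.array(c['R']),np.array(c['t'])
for X in([.443,.1332,.238],[.463,.133,.238],[.405,.134,.22]):
  q=R@np.array(X)+t;print(q[0]/q[2]*c['fx']+c['cx'],q[1]/q[2]*c['fy']+c['cy'])
```

```text
t 3.1 q [ 0.1787 -0.3331  1.9908  0.      1.4822 -1.3648] p [0.4429 0.1344 0.2631] F [-0.0898 -0.3857  0.6172] w 0.062433192280384464 0.0
[[-0.9996  0.0273  0.0017]
 [ 0.0273  0.9996  0.0003]
 [-0.0017  0.0004 -1.    ]]
290.1516199382586 209.18275708330856
284.1701749044603 211.34774067600287
301.0610577025348 207.68039031483042
```

View pics/s1.png

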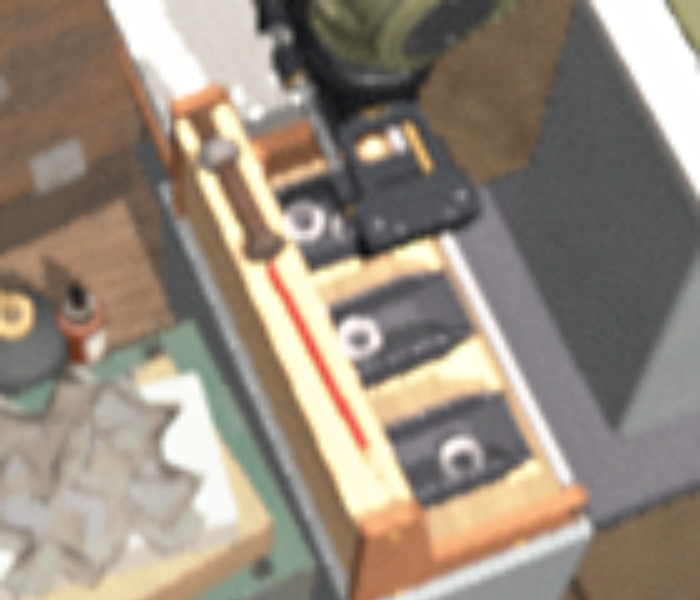

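The view shows the fingers straddling the right bin (crop pixels 340,190) with the body's 75 mm side along x, clear of the shelf. I'm descending and gripping.

Request:
apply_moves --commands '[[[62, 0, -0.05, 0.4, 0, 0, 0], [62, 0, 0, 0.5, 0, 0, 0], [62, 0, 0, 0.5, 0, 0, 0], [62, 0, 0, 0.5, 0, 0, 0], [62, 0, 0, 0.45, 0, 0, 0], [62, 0, 0, 0, 0, 0, 0], [44, 0, 0, 0, 0, 0, 0], [44, 0, 0, 0, 0, 0, 0], [44, 0, 0, 0, 0, 0, 0], [44, 0, 0, 0, 0, 0, 0]]]'

```text
time: 4.15
tool_pos: [0.4434, 0.1332, 0.2042]
ee_rot: [[-1.0, 0.028, 0.002], [0.028, 1.0, 0.0], [-0.002, 0.0, -1.0]]
force: [0.5, -0.0, 1.2]
gripper_width: 0.0482
finger_force: 40.0
```

Request:
apply_moves --commands '[[[44, 0, 0, -0.4, 0, 0, 0], [44, 0, 0, -0.45, 0, 0, 0], [44, 0, 0, -0.45, 0, 0, 0], [44, 0, 0, -0.4, 0, 0, 0], [44, 0.5, 0, 0, 0, 0, 0], [44, 0.8, 0, -0.2, 0, 0, 0], [44, 1, 0, -0.2, 0, 0, 0], [44, 1, 0, -0.2, 0, 0, 0], [44, 1, 0, -0.2, 0, 0, 0], [44, 1, 0, -0.2, 0, 0, 0]]]'

```text
time: 5.15
tool_pos: [0.3086, 0.1366, 0.2705]
ee_rot: [[-1.0, 0.028, -0.001], [0.028, 1.0, -0.0], [0.001, -0.0, -1.0]]
force: [-0.8, 0.0, -1.8]
gripper_width: 0.0479
finger_force: 40.0
```

```bash
cat > fk.py <<'E'
from h import *
from scipy.optimize import least_squares
def fk(q,a):  # a: d1,a2,a3,L,e,latoff
    d1,a2,a3,L,e,y0=a
    rz=lambda t:Ro.from_euler('z',t).as_matrix(); ry=lambda t:Ro.from_euler('y',t).as_matrix()
    R=rz(q[0]); p=np.array([e,y0,d1]); p=R@p
    R=R@ry(q[1]); p=p+R@[0,0,a2]; R=R@ry(q[2]); p=p+R@[0,0,a3]
    R=R@rz(SG[0]*q[3])@ry(q[4]); p=p+R@[0,0,L]; R=R@rz(SG[1]*q[5]+SG[2]); return p,R
SG=[1,1,0.]
E
python3 - <<'E'
from fk import *
import fk as F
st();log()
D=[([1.2134,.1245,1.6517,0,1.3674,-.0826],[.1762,.625,.2134],[[-.9625,.2714,-.0007],[.2714,.9625,-.0019],[.0002,-.002,-1]])]+[json.loads(l) for l in open('log.txt')]
r=least_squares(lambda a:np.concatenate([F.fk(q,a)[0]-p for q,p,_ in D]),[.3,.45,.45,.2,0,.054])
print(r.x,np.abs(r.fun).max())
for q,p,R in D: print(F.fk(q,r.x)[1]@np.array([0,0,1.]),np.round(F.fk(q,r.x)[1].T@np.array(R),3)[:,0])
E
```

```text
t 5.15 q [ 0.257  -0.67    2.1964  0.0001  1.6161 -1.286 ] p [0.3086 0.1366 0.2705] F [-0.7944  0.0125 -1.8003] w 0.04786230559996075 39.97532665729523
[[-0.9996  0.0277 -0.0009]
 [ 0.0277  0.9996 -0.0001]
 [ 0.0009 -0.0001 -1.    ]]
[-0.3711  0.435   0.5997 -0.275   0.0056  0.0536] 0.00235113977156276
[-0.0007 -0.0019 -1.    ] [-0.  1. -0.]
[-0.0002 -0.     -1.    ] [0. 1. 0.]
[ 0.0017  0.0003 -1.    ] [ 0.  1. -0.]
[-0.0009 -0.0001 -1.    ] [ 0.  1. -0.]
```

```bash
cat >> h.py <<'E'
def tipped(psi,th):
    h=np.array([np.cos(psi),np.sin(psi),0]);z=np.sin(th)*h-np.cos(th)*np.array([0,0,1.]);y=np.array([-h[1],h[0],0]);return np.stack([np.cross(y,z),y,z],1)
E
python3 - <<'E'
from h import *
r=np.radians
plan([.36,-.05,.335],tipped(r(25),r(15)),10)
E
```

```text
10 rows [-0.099 -0.773 -0.257] [-0.043 -0.185 -0.33 ]
```

Request:
apply_moves --commands '[[[44, -0.1, -0.773, -0.257, -0.043, -0.185, -0.33], [44, -0.1, -0.773, -0.257, -0.043, -0.185, -0.33], [44, -0.1, -0.773, -0.257, -0.043, -0.185, -0.33], [44, -0.1, -0.773, -0.257, -0.043, -0.185, -0.33], [44, -0.1, -0.773, -0.257, -0.043, -0.185, -0.33], [44, -0.1, -0.773, -0.257, -0.043, -0.185, -0.33], [44, -0.1, -0.773, -0.257, -0.043, -0.185, -0.33], [44, -0.1, -0.773, -0.257, -0.043, -0.185, -0.33], [44, -0.1, -0.773, -0.257, -0.043, -0.185, -0.33], [44, -0.1, -0.773, -0.257, -0.043, -0.185, -0.33]]]'

```text
time: 6.15
tool_pos: [0.3612, -0.0503, 0.3354]
ee_rot: [[-0.874, -0.424, 0.236], [-0.409, 0.906, 0.109], [-0.26, -0.001, -0.966]]
force: [-0.0, 0.1, -2.3]
gripper_width: 0.0478
finger_force: 40.0
```

```bash
cat >> fk.py <<'E'
D=[([1.2134,.1245,1.6517,0,1.3674,-.0826],[.1762,.625,.2134],[[-.9625,.2714,-.0007],[.2714,.9625,-.0019],[.0002,-.002,-1]])]
D+=[json.loads(l) for l in open('log.txt')]
SG[2]=np.pi/2
def fit():
    global A
    best=None
    for s0 in(1,-1):
      for s1 in (1,-1):
        SG[0]=s0;SG[1]=s1
        f=lambda a:np.concatenate([np.r_[fk(q,a)[0]-p,.1*(fk(q,a)[1]-R).ravel()] for q,p,R in D])
        r=least_squares(f,[.2,.45,.45,.2,0,.054])
        if best is None or r.cost<best[0]: best=(r.cost,s0,s1,r.x,np.abs(r.fun).max())
    SG[0],SG[1],A=best[1],best[2],best[3]; return best
LIM=np.array([[-2.61,2.61],[-1.02,2.33],[.03,2.71],[-1.35,4.49],[.32,2.68],[-2.91,2.91]])
def ik(p,R,q0):
    f=lambda q:np.r_[fk(q,A)[0]-p,.3*(fk(q,A)[1]-R).ravel()]
    r=least_squares(f,np.clip(q0,LIM[:,0]+1e-3,LIM[:,1]-1e-3),bounds=LIM.T); return r.x,np.abs(r.fun).max()
E
python3 - <<'E'
from h import *
st();log()
import fk as F
print(F.fit())
r=np.radians
q0=monitor.get_obs()['joints']
for psi in(0,25,50,75):
  q=q0.copy()
  for th in(15,45,70,90,105):
    q,e=F.ik(np.array([.455,-.045,.24]) if th>60 else np.array([.40,-.05,.3]),tipped(r(psi),r(th)),q)
    print(psi,th,q,e)
E
```

```text
t 6.15 q [-0.4519 -0.7615  2.1543  0.2029  1.5794 -2.4413] p [ 0.3612 -0.0503  0.3354] F [-0.045   0.0935 -2.3465] w 0.04782277615869038 39.97722387313843
[[-0.8744 -0.4237  0.2364]
 [-0.4093  0.9058  0.1092]
 [-0.2604 -0.0012 -0.9655]]
(np.float64(8.562959278866542e-06), 1, 1, array([0.2032, 0.4346, 0.5993, 0.2989, 0.0064, 0.0533]), np.float64(0.0021745611979261947))
0 15 [-0.3178 -0.7035  2.1839  0.082   1.4124 -1.8914] 7.0283638353707545e-09
0 45 [-0.4968 -1.02    2.4341  0.3888  1.0838 -2.1413] 0.02855290966282631
0 70 [-0.5138 -1.02    2.71    1.0365  0.5876 -2.7379] 0.04888851029877467
0 90 [-0.3535 -1.02    2.71    1.3103  0.3273 -2.91  ] 0.073252431424144
0 105 [-0.3544 -1.02    2.701   1.389   0.32   -2.91  ] 0.1259083057465269
25 15 [-0.403  -0.6651  2.1632  0.1949  1.4683 -2.4131] 1.2842676921920315e-09
25 45 [-0.8034 -0.9662  2.4348  0.7438  1.4136 -2.8322] 3.2664326798936827e-10
25 70 [-0.7061 -1.02    2.6492  1.1003  1.1062 -2.91  ] 0.03399642955815777
25 90 [-0.7492 -1.02    2.6759  1.3545  1.1159 -2.91  ] 0.08582562517000071
25 105 [-0.9765 -1.02    2.71    1.5899  1.373  -2.91  ] 0.11794992384775249
50 15 [-0.4482 -0.591   2.1207  0.2536  1.5465 -2.8895] 7.848880365091127e-10
50 45 [-0.6114 -0.7667  2.2777  0.6835  1.5107 -2.91  ] 0.05572214715199118
50 70 [-0.6909 -1.0111  2.5788  1.0736  1.3933 -2.91  ] 0.10017740558045048
50 90 [-0.9209 -1.02    2.6694  1.4284  1.6039 -2.91  ] 0.10209560746556079
50 105 [-1.0829 -1.02    2.71    1.6462  1.7798 -2.91  ] 0.1486014680788862
75 15 [-0.1909 -0.5228  2.0563  0.1454  1.5737 -2.91  ] 0.06929065365990224
75 45 [-0.3896 -0.6026  2.1176  0.6003  1.6249 -2.91  ] 0.12001784481017892
75 70 [-0.5512 -0.5706  2.2307  0.9907  1.6244 -2.91  ] 0.13563509082706773
75 90 [-0.9749 -1.02    2.688   1.5065  1.9625 -2.91  ] 0.13260749181428838
75 105 [-1.0576 -0.9134  2.71    1.6974  2.0759 -2.91  ] 0.1591389160802652
```

```bash
cat > srch.py <<'E'
from h import *
import fk as F
F.fit(); r=np.radians
rng=np.random.default_rng(0)
def lipTCP(lip,psi,th,gx=-.020,gz=.0085):  # TCP when the lip is at lip
    T=tipped(psi,th); bx,bz=-T[:,0],-T[:,2]
    c=np.array(lip)+.058*bx-.005*bz; g=c+gx*bx+gz*bz; return g+.0188*T[:,2]
def solve(p,R,n=12):
    best=(None,1)
    for k in range(n):
        q0=rng.uniform(F.LIM[:,0],F.LIM[:,1]); q0[0]=-.5;q0[1]=rng.uniform(-1,.5);q0[2]=rng.uniform(1.5,2.7)
        q,e=F.ik(p,R,q0)
        if e<best[1]: best=(q,e)
        if e<1e-4: break
    return best
if __name__=='__main__':
  for flip in(0,1):
    for psi in range(-75,100,25):
      out=[]
      for th in(80,100):
        for z in (.195,.25):
          R=tipped(r(psi),r(th)); p=lipTCP([.455,-.05,z],r(psi),r(th))
          if flip: R=R@np.diag([-1,-1,1.])
          q,e=solve(p,R); out.append((th,z,round(e,4),np.round(q,2).tolist() if e<2e-3 else ''))
      if any(o[2]<2e-3 for o in out):print(flip,psi,*out,sep='\n  ')
E
time python3 srch.py
```

```text
0
  -75
  (80, 0.195, np.float64(0.0014), [0.39, -0.13, 2.32, -1.35, 1.57, 0.64])
  (80, 0.25, np.float64(0.0019), [0.39, -0.22, 2.29, -1.35, 1.6, 0.52])
  (100, 0.195, np.float64(0.0428), '')
  (100, 0.25, np.float64(0.0358), '')
0
  -50
  (80, 0.195, np.float64(0.0234), '')
  (80, 0.25, np.float64(0.0355), '')
  (100, 0.195, np.float64(0.0), [0.39, -0.22, 2.62, 4.37, 1.5, 0.88])
  (100, 0.25, np.float64(0.0), [0.39, -0.39, 2.62, 4.38, 1.44, 0.71])
0
  25
  (80, 0.195, np.float64(0.0041), '')
  (80, 0.25, np.float64(0.0008), [-0.87, -0.84, 2.68, 1.47, 1.28, 2.91])
  (100, 0.195, np.float64(0.0127), '')
  (100, 0.25, np.float64(0.0119), '')
0
  50
  (80, 0.195, np.float64(0.0), [-0.89, -0.29, 2.46, 1.32, 1.63, 2.52])
  (80, 0.25, np.float64(0.0), [-0.89, -0.39, 2.42, 1.33, 1.66, 2.65])
  (100, 0.195, np.float64(0.0), [-0.92, -0.04, 2.47, 1.52, 1.85, 2.29])
  (100, 0.25, np.float64(0.0), [-0.92, -0.19, 2.47, 1.56, 1.85, 2.45])
0
  75
  (80, 0.195, np.float64(0.0), [-0.79, 0.01, 2.2, 1.1, 1.87, 2.38])
  (80, 0.25, np.float64(0.0), [-0.79, -0.07, 2.17, 1.13, 1.92, 2.49])
  (100, 0.195, 
[... 694 characters left out ...]
  (100, 0.195, np.float64(0.0127), '')
  (100, 0.25, np.float64(0.0119), '')
1
  50
  (80, 0.195, np.float64(0.0), [-0.89, -0.29, 2.46, 1.32, 1.63, -0.62])
  (80, 0.25, np.float64(0.0), [-0.89, -0.39, 2.42, 1.33, 1.66, -0.49])
  (100, 0.195, np.float64(0.0), [-0.92, -0.04, 2.47, 1.52, 1.85, -0.85])
  (100, 0.25, np.float64(0.0), [-0.92, -0.19, 2.47, 1.56, 1.85, -0.69])
1
  75
  (80, 0.195, np.float64(0.0), [-0.79, 0.01, 2.2, 1.1, 1.87, -0.76])
  (80, 0.25, np.float64(0.0), [-0.79, -0.07, 2.17, 1.13, 1.92, -0.65])
  (100, 0.195, np.float64(0.0), [-0.81, 0.21, 2.2, 1.26, 2.07, -0.87])
  (100, 0.25, np.float64(0.0), [-0.81, 0.1, 2.2, 1.32, 2.1, -0.74])
real	0m24.046s
user	0m24.516s
sys	0m0.124s
```

Run:
```python
from srch import *
a=np.array([.35,-.03,.345]);plan(a,tipped(r(-45),0),10)
b=np.array([.36,-.05,.335])
# verify final chain, non-flip, psi=80
q=np.array([-.45,-.7,2.15,.0,1.6,2.75])
for p,ps,th in[(a,80,0)]+[(lipTCP([.435,-.055,z],r(80),r(th)),80,th) for z,th in((.29,25),(.27,50),(.25,75),(.23,95),(.23,105))]:
  q,e=F.ik(p,tipped(r(ps),r(th)),q);print(ps,th,p,q,e)
```

```text
10 rows [ 0.051  0.083 -0.044] [0.115 0.165 0.871]
80 0 [ 0.35  -0.03   0.345] [-0.35732142 -0.64112198  2.05859136  0.04032543  1.72361009  2.91      ] 0.02740127417589156
80 25 [ 0.44210321 -0.0147157   0.29219298] [-0.44047333 -0.38900417  2.03039883  0.42049233  1.61767729  2.87058235] 5.861422458508514e-12
80 50 [ 0.44127676 -0.01940274  0.28927504] [-0.6612486  -0.28482111  2.08954055  0.76284825  1.77168965  2.64131135] 9.793466038132692e-11
80 75 [ 0.43927414 -0.03076015  0.28274525] [-0.78726256 -0.093626    2.14266848  1.01991575  1.95418597  2.47051258] 1.816614081384671e-10
80 95 [ 0.4370716  -0.04325138  0.26918888] [-0.82214547  0.11291043  2.1706693   1.18026376  2.10792294  2.34935493] 1.1703913671556875e-10
80 105 [ 0.43585844 -0.05013156  0.27066511] [-0.81890964  0.20695134  2.17666685  1.26539663  2.19795145  2.31688246] 2.117223063535789e-13
```

Request:
apply_moves --commands '[[[44, 0.05, 0.08, -0.044, 0.115, 0.165, 0.871], [44, 0.05, 0.08, -0.044, 0.115, 0.165, 0.871], [44, 0.05, 0.08, -0.044, 0.115, 0.165, 0.871], [44, 0.05, 0.08, -0.044, 0.115, 0.165, 0.871], [44, 0.05, 0.08, -0.044, 0.115, 0.165, 0.871], [44, 0.05, 0.08, -0.044, 0.115, 0.165, 0.871], [44, 0.05, 0.08, -0.044, 0.115, 0.165, 0.871], [44, 0.05, 0.08, -0.044, 0.115, 0.165, 0.871], [44, 0.05, 0.08, -0.044, 0.115, 0.165, 0.871], [44, 0.05, 0.08, -0.044, 0.115, 0.165, 0.871]]]'

```text
time: 7.15
tool_pos: [0.3502, -0.0297, 0.3448]
ee_rot: [[-0.702, 0.712, -0.002], [0.712, 0.702, -0.0], [0.002, -0.002, -1.0]]
force: [-0.4, -0.6, -2.1]
gripper_width: 0.0476
finger_force: 40.0
```

Request:
apply_moves --commands '[[[44, 0, 0, 0, 0, 0, 1], [44, 0, 0, 0, 0, 0, 1], [44, 0, 0, 0, 0, 0, 1], [44, 0, 0, 0, 0, 0, 1], [44, 0, 0, 0, 0, 0, 1], [44, 0, 0, 0, 0, 0, 1], [44, 0, 0, 0, 0, 0, 1], [44, 0, 0, 0, 0, 0, 1], [44, 0, 0, 0, 0, 0, 1], [44, 0, 0, 0, 0, 0, 1]]]'

```text
time: 8.15
tool_pos: [0.3502, -0.0299, 0.3447]
ee_rot: [[0.58, 0.815, -0.001], [0.815, -0.58, -0.0], [-0.001, -0.001, -1.0]]
force: [0.1, 0.4, -2.7]
gripper_width: 0.0478
finger_force: 40.0
```

Request:
apply_moves --commands '[[[44, 0, 0, 0, 0, 0, 1], [44, 0, 0, 0, 0, 0, 1], [44, 0, 0, 0, 0, 0, 1], [44, 0, 0, 0, 0, 0, 1], [44, 0, 0, 0, 0, 0, 1], [44, 0, 0, 0, 0, 0, 1], [44, 0, 0, 0, 0, 0, 1], [44, 0, 0, 0, 0, 0, 1], [44, 0, 0, 0, 0, 0, 1], [44, 0, 0, 0, 0, 0, 1]]]'

```text
time: 9.15
tool_pos: [0.3502, -0.0299, 0.3448]
ee_rot: [[0.903, -0.43, -0.001], [-0.43, -0.903, -0.0], [-0.001, 0.001, -1.0]]
force: [0.5, -0.0, -2.0]
gripper_width: 0.0476
finger_force: 40.0
```

Request:
apply_moves --commands '[[[44, 0, 0, 0, 0, 0, 1], [44, 0, 0, 0, 0, 0, 1], [44, 0, 0, 0, 0, 0, 1], [44, 0, 0, 0, 0, 0, 1], [44, 0, 0, 0, 0, 0, 1], [44, 0, 0, 0, 0, 0, 1], [44, 0, 0, 0, 0, 0, 1], [44, 0, 0, 0, 0, 0, 0], [44, 0, 0, 0, 0, 0, 0], [44, 0, 0, 0, 0, 0, 0]]]'

```text
time: 10.15
tool_pos: [0.3508, -0.0301, 0.345]
ee_rot: [[0.156, -0.988, -0.001], [-0.988, -0.156, -0.0], [0.0, 0.001, -1.0]]
force: [-0.6, 0.7, -2.0]
gripper_width: 0.0483
finger_force: 40.0
```

Run:
```python
from srch import *
st();log()
p,d,c=shot('top','t2.png'); cv2.imwrite('pics/c2.png',cv2.resize(p[150:290,170:400,::-1],(800,487),interpolation=cv2.INTER_CUBIC))
W=cloud(d,c);g=W[175:245,246:345].reshape(-1,3);g=g[(g[:,2]>.15)&(g[:,2]<.18)];print(cv2.minAreaRect(g[:,:2].astype(np.float32)*1000))
pts=[(lipTCP([.43,-.055,z],r(ps),r(th)),ps,th) for z,ps,th in((.27,85,40),(.235,80,75),(.23,80,105))]
p0,R0=None,None
for (p,ps,th),n in zip(pts,(8,6,6)):
  print(p,ps,th); plan(p,tipped(r(ps),r(th)),n,p0,R0); p0,R0=p,tipped(r(ps),r(th))
```

```text
t 10.15 q [-0.238  -0.6247  2.0498 -0.0006  1.7172  2.7468] p [ 0.3508 -0.0301  0.345 ] F [-0.5882  0.6763 -2.0459] w 0.04827803933934485 39.9755734205246
[[ 0.1561 -0.9877 -0.0009]
 [-0.9877 -0.1561 -0.0004]
 [ 0.0003  0.0009 -1.    ]]
((462.10369873046875, -47.77277374267578), (145.66302490234375, 158.4112091064453), 89.61088562011719)
[ 0.4334 -0.0162  0.2827] 85 40
8 rows [ 0.049 -0.408  0.324] [ 0.077 -0.622  0.209]
[ 0.4343 -0.0308  0.2677] 80 75
6 rows [ 0.139 -0.017 -0.02 ] [ 0.089 -0.729  0.057]
[ 0.4309 -0.0501  0.2707] 80 105
6 rows [-0.014 -0.    -0.133] [ 0.    -0.625  0.   ]
```

View pics/c2.png

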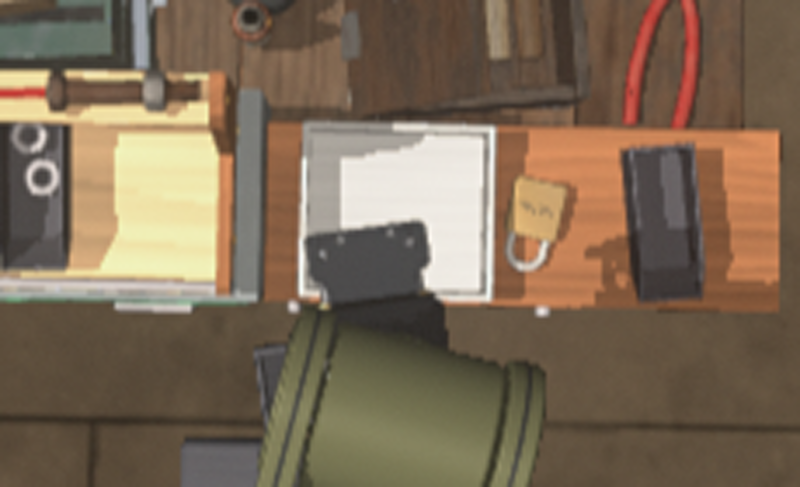

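The picture shows the held bin at lower left (pixel 270,390), the tray in place and empty, and bin 0 at (665,220). Tipping now.

Request:
apply_moves --commands '[[[44, 0.05, -0.408, 0.324, 0.077, -0.622, 0.21], [44, 0.05, -0.408, 0.324, 0.077, -0.622, 0.21], [44, 0.05, -0.408, 0.324, 0.077, -0.622, 0.21], [44, 0.05, -0.408, 0.324, 0.077, -0.622, 0.21], [44, 0.05, -0.408, 0.324, 0.077, -0.622, 0.21], [44, 0.05, -0.408, 0.324, 0.077, -0.622, 0.21], [44, 0.05, -0.408, 0.324, 0.077, -0.622, 0.21], [44, 0.05, -0.408, 0.324, 0.077, -0.622, 0.21], [44, 0.14, 0, -0.02, 0.09, -0.73, 0.057], [44, 0.14, 0, -0.02, 0.09, -0.73, 0.057]]]'

```text
time: 11.2
tool_pos: [0.4334, -0.0228, 0.2787]
ee_rot: [[-0.068, -0.993, 0.098], [-0.614, 0.119, 0.78], [-0.786, -0.007, -0.618]]
force: [0.2, 0.2, -2.5]
gripper_width: 0.0477
finger_force: 40.0
```

Request:
apply_moves --commands '[[[44, 0.14, 0, -0.02, 0.09, -0.73, 0.057], [44, 0.14, 0, -0.02, 0.09, -0.73, 0.057], [44, 0.14, 0, -0.02, 0.09, -0.73, 0.057], [44, 0.14, 0, -0.02, 0.09, -0.73, 0.057], [44, -0.014, 0, -0.133, 0, -0.625, 0], [44, -0.014, 0, -0.133, 0, -0.625, 0], [44, -0.014, 0, -0.133, 0, -0.625, 0], [44, -0.014, 0, -0.133, 0, -0.625, 0], [44, -0.014, 0, -0.133, 0, -0.625, 0], [44, -0.014, 0, -0.133, 0, -0.625, 0]]]'

```text
time: 12.2
tool_pos: [0.4289, -0.0509, 0.2706]
ee_rot: [[0.048, -0.984, 0.171], [0.257, 0.178, 0.95], [-0.965, -0.002, 0.262]]
force: [-0.1, -0.0, -1.1]
gripper_width: 0.0478
finger_force: 40.0
```

Run:
```python
from srch import *
st();log()
p,d,c=shot('top'); q,d2,c2=shot('scene')
a=cv2.resize(p[160:260,220:400,::-1],(400,222)); b=cv2.resize(q[100:240,190:330,::-1],(400,400)); o=np.zeros((400,800,3),np.uint8);o[:222,:400]=a;o[:,400:]=b
cv2.imwrite('pics/c3.png',o)
```

```text
t 12.2 q [-0.8214  0.228   2.1438  1.2773  2.2026  2.3307] p [ 0.4289 -0.0509  0.2706] F [-0.0625 -0.0158 -1.0904] w 0.04782176376210325 39.9760365486145
[[ 0.0484 -0.984   0.1714]
 [ 0.2571  0.1781  0.9499]
 [-0.9652 -0.0019  0.2616]]
```

View pics/c3.png

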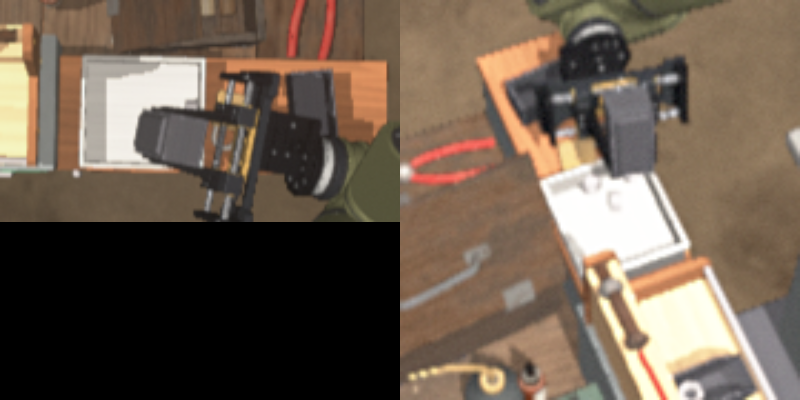

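Run:
```python
from srch import *
m=lipTCP([.43,-.055,.28],r(85),r(45)); R=tipped(r(85),r(45))
plan(m,R,9); plan([.34,-.05,.35],tipped(r(100),0),9,m,R)
```

```text
9 rows [-0.155 -0.003  0.124] [-0.072  0.835 -0.023]
9 rows [ 0.016  0.411 -0.287] [-0.082  0.621 -0.197]
```

Request:
apply_moves --commands '[[[44, -0.155, 0, 0.124, -0.072, 0.835, -0.023], [44, -0.155, 0, 0.124, -0.072, 0.835, -0.023], [44, -0.155, 0, 0.124, -0.072, 0.835, -0.023], [44, -0.155, 0, 0.124, -0.072, 0.835, -0.023], [44, -0.155, 0, 0.124, -0.072, 0.835, -0.023], [44, -0.155, 0, 0.124, -0.072, 0.835, -0.023], [44, -0.155, 0, 0.124, -0.072, 0.835, -0.023], [44, -0.155, 0, 0.124, -0.072, 0.835, -0.023], [44, -0.155, 0, 0.124, -0.072, 0.835, -0.023], [44, 0.016, 0.411, -0.287, -0.082, 0.621, -0.197]]]'

```text
time: 13.3
tool_pos: [0.4222, -0.0219, 0.3046]
ee_rot: [[-0.032, -0.998, 0.051], [-0.772, 0.057, 0.634], [-0.635, -0.019, -0.772]]
force: [-0.2, -0.9, -1.5]
gripper_width: 0.0477
finger_force: 40.0
```

Request:
apply_moves --commands '[[[44, 0.016, 0.411, -0.287, -0.082, 0.621, -0.197], [44, 0.016, 0.411, -0.287, -0.082, 0.621, -0.197], [44, 0.016, 0.411, -0.287, -0.082, 0.621, -0.197], [44, 0.016, 0.411, -0.287, -0.082, 0.621, -0.197], [44, 0.016, 0.411, -0.287, -0.082, 0.621, -0.197], [44, 0.016, 0.411, -0.287, -0.082, 0.621, -0.197], [44, 0.016, 0.411, -0.287, -0.082, 0.621, -0.197], [44, 0.016, 0.411, -0.287, -0.082, 0.621, -0.197], [44, 0, 0, 0, 0, 0, -1], [44, 0, 0, 0, 0, 0, -1]]]'

```text
time: 14.3
tool_pos: [0.339, -0.0495, 0.3535]
ee_rot: [[0.445, -0.896, 0.009], [-0.896, -0.445, -0.004], [0.008, -0.006, -1.0]]
force: [1.1, -0.4, -1.3]
gripper_width: 0.0479
finger_force: 40.0
```

Request:
apply_moves --commands '[[[44, 0, 0, 0, 0, 0, -1], [44, 0, 0, 0, 0, 0, -1], [44, 0, 0, 0, 0, 0, -1], [44, 0, 0, 0, 0, 0, -1], [44, 0, 0, 0, 0, 0, -1], [44, 0, 0, 0, 0, 0, -1], [44, 0, 0, 0, 0, 0, -1], [44, 0, 0, 0, 0, 0, -1], [44, 0, 0, 0, 0, 0, -1], [44, 0, 0, 0, 0, 0, -1]]]'

```text
time: 15.3
tool_pos: [0.339, -0.05, 0.3528]
ee_rot: [[0.96, 0.281, 0.007], [0.281, -0.96, -0.004], [0.006, 0.006, -1.0]]
force: [0.2, -0.5, -0.7]
gripper_width: 0.0478
finger_force: 40.0
```

Request:
apply_moves --commands '[[[44, 0, 0, 0, 0, 0, -1], [44, 0, 0, 0, 0, 0, -1], [44, 0, 0, 0, 0, 0, -1], [44, 0, 0, 0, 0, 0, -1], [44, 0, 0, 0, 0, 0, -1], [44, 0, 0, 0, 0, 0, -1], [44, 0, 0, 0, 0, 0, -1], [44, 0, 0, 0, 0, 0, -1], [44, 0, 0, 0, 0, 0, -1], [44, 0, 0, 0, 0, 0, -1]]]'

```text
time: 16.3
tool_pos: [0.339, -0.05, 0.3528]
ee_rot: [[-0.11, 0.994, 0.007], [0.994, 0.11, -0.004], [-0.004, 0.007, -1.0]]
force: [-0.3, -0.3, -0.9]
gripper_width: 0.0481
finger_force: 40.0
```

Request:
apply_moves --commands '[[[44, 0, 0, 0, 0, 0, -1], [44, 0, 0, 0, 0, 0, -1], [44, 0, 0, 0, 0, 0, -1], [44, 0, 0, 0, 0, 0, -1], [44, 0, 0, 0, 0, 0, -1], [44, 0, 0, 0, 0, 0, -1], [44, 0, 0, 0, 0, 0, -1], [44, 0, 0, 0, 0, 0, -1], [44, 0, 0, 0, 0, 0, -1], [44, 0, 0, 0, 0, 0, 0]]]'

```text
time: 17.3
tool_pos: [0.339, -0.05, 0.3526]
ee_rot: [[-0.978, 0.209, 0.007], [0.209, 0.978, -0.004], [-0.007, -0.002, -1.0]]
force: [0.9, -0.9, -0.2]
gripper_width: 0.0482
finger_force: 40.0
```

Run:
```python
from srch import *
st()
p,d,c=shot('top','t4.png'); np.savez('t4.npz',p=p,d=d);W=cloud(d,c)
cv2.imwrite('pics/c4.png',np.hstack([cv2.resize(p[180:243,250:310,::-1],(390,410),interpolation=cv2.INTER_CUBIC),cv2.resize(p[180:243,335:395,::-1],(390,410),interpolation=cv2.INTER_CUBIC)]))
# bin 0 in W: dark pixels and rim lines
g=W[184:240,340:378].reshape(-1,3);im=p[184:240,340:378].reshape(-1,3)
q=g[(g[:,2]>.160)&(g[:,2]<.18)]
yaw=np.radians(5.4)
for it in range(4):
  R2=np.array([[np.cos(yaw),np.sin(yaw)],[-np.sin(yaw),np.cos(yaw)]]); o=(q[:,:2]-[.443,-.248])@R2.T
  L=o[(o[:,1]>.012)&(o[:,0]<.05)];Rr=o[(o[:,1]<-.012)&(o[:,0]<.05)];B=o[(abs(o[:,1])<.018)&(o[:,0]>.03)]
  pl=np.polyfit(L[:,0],L[:,1],1);pr=np.polyfit(Rr[:,0],Rr[:,1],1)
  print(np.degrees(yaw),pl,pr,len(L),len(Rr),'back',np.percentile(B[:,0],[10,50,90]),'L front',L[:,0].min())
  yaw+=(pl[0]*len(L)+pr[0]*len(Rr))/(len(L)+len(Rr))
```

```text
t 17.3 q [-0.3023 -0.6534  2.0535 -0.0014  1.7342 -1.6632] p [ 0.339  -0.05    0.3526] F [ 0.8767 -0.8624 -0.1653] w 0.04815422125022491 39.97443079948425
[[-0.978   0.2086  0.0065]
 [ 0.2086  0.978  -0.0035]
 [-0.0071 -0.0021 -1.    ]]
5.4 [0.0014 0.0221] [ 0.0064 -0.0228] 66 78 back [0.0546 0.0559 0.0572] L front -0.0453585436091111
5.635079967965939 [-0.0027  0.0221] [ 0.0023 -0.0228] 66 78 back [0.0546 0.0558 0.0572] L front -0.04526958224495005
5.635528467519895 [-0.0027  0.0221] [ 0.0023 -0.0228] 66 78 back [0.0546 0.0558 0.0572] L front -0.045269411790343474
5.635529325703868 [-0.0027  0.0221] [ 0.0023 -0.0228] 66 78 back [0.0546 0.0558 0.0572] L front -0.0452694114641835
```

View pics/c4.png

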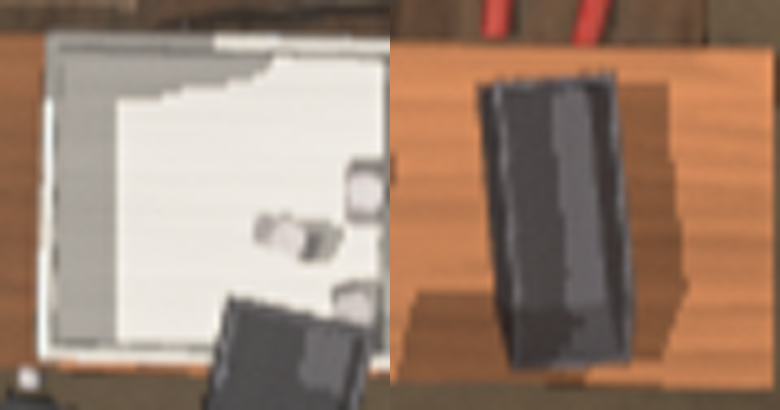

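The left half shows three nuts lying in the tray (crop pixels 370,190; 290,235; 360,300). The right half shows bin 0 empty. The rear of the held bin is visible, so I measure its position in the hand.

Run:
```python
from srch import *
o=monitor.get_obs();z=np.load('t4.npz');c=camera_info('top');W=cloud(z['d'],c)
m=np.zeros(W.shape[:2],bool);m[215:250,270:320]=1
m&=(W[:,:,2]>.374)&(W[:,:,2]<.396)&(z['p'].max(2)<120)
T=(W[m]-o['tool_pos'])@o['ee_rot']
b=-T[:,0]  # towards bin back
k=(abs(T[:,1])<.03)&(b>.03)&(b<.1)
print(k.sum(),np.percentile(b[k],[50,75,90,97,100]))
w=T[k&(abs(T[:,1])<.017)&(b>.06)];print('back wall',len(w),np.percentile(-w[:,0],[5,50,95]),np.median(w[:,2]))
for s in(1,-1):
  w=T[k&(s*T[:,1]>.017)];print(s,len(w),np.polyfit(-w[:,0]-.06,w[:,1],1) if len(w)>4 else '')
```

```text
104 [0.06137077 0.07077524 0.07232409 0.07289888 0.07316304]
back wall 29 [0.06986522 0.071552   0.07303293] -0.033493964052765404
1 38 [-0.02327164  0.02208334]
-1 37 [ 0.01484612 -0.02202788]
```

Run:
```python
from srch import *
a=np.array([.4275,-.2499,.26]);plan(a,tipped(r(5.6),0),10)
```

```text
10 rows [-0.412 -0.774  0.372] [-0.002  0.005 -0.222]
```

Request:
apply_moves --commands '[[[44, -0.412, -0.774, 0.372, 0, 0.005, 0.222], [44, -0.412, -0.774, 0.372, 0, 0, 0], [44, -0.412, -0.774, 0.372, 0, 0, 0], [44, 0, 0, 0, 0, 0, 0], [44, 0, 0, 0, 0, 0, 0], [44, 0, 0, 0, 0, 0, 0], [44, 0, 0, 0, 0, 0, 0], [44, 0, 0, 0, 0, 0, 0], [44, 0, 0, 0, 0, 0, 0], [44, 0, 0, 0, 0, 0, 0]]]'

```text
time: 18.35
tool_pos: [0.356, -0.1133, 0.3239]
ee_rot: [[-0.971, 0.238, 0.003], [0.238, 0.971, -0.002], [-0.004, -0.001, -1.0]]
force: [0.2, -0.3, -0.4]
gripper_width: 0.0481
finger_force: 40.0
```

Run:
```python
from srch import *
st()
a=np.array([.4275,-.2499,.26]);plan(a,tipped(r(5.6),0),10)
```

```text
t 18.35 q [-0.4518 -0.5743  2.0549 -0.0004  1.6573 -1.7819] p [ 0.356  -0.1133  0.3239] F [ 0.1691 -0.3315 -0.3866] w 0.04807354944001026 39.97581124305725
[[-0.9712  0.2384  0.0032]
 [ 0.2384  0.9712 -0.002 ]
 [-0.0036 -0.0012 -1.    ]]
10 rows [-0.334 -0.521  0.257] [-0.001  0.002 -0.242]
```

Request:
apply_moves --commands '[[[44, -0.334, -0.521, 0.257, 0, 0.002, -0.242], [44, -0.334, -0.521, 0.257, 0, 0.002, -0.242], [44, -0.334, -0.521, 0.257, 0, 0.002, -0.242], [44, -0.334, -0.521, 0.257, 0, 0.002, -0.242], [44, -0.334, -0.521, 0.257, 0, 0.002, -0.242], [44, -0.334, -0.521, 0.257, 0, 0.002, -0.242], [44, -0.334, -0.521, 0.257, 0, 0.002, -0.242], [44, -0.334, -0.521, 0.257, 0, 0.002, -0.242], [44, -0.334, -0.521, 0.257, 0, 0.002, -0.242], [44, -0.334, -0.521, 0.257, 0, 0.002, -0.242]]]'

```text
time: 19.35
tool_pos: [0.4277, -0.2507, 0.2595]
ee_rot: [[-0.995, -0.098, -0.0], [-0.098, 0.995, -0.002], [0.0, -0.002, -1.0]]
force: [0.1, 0.4, -0.9]
gripper_width: 0.048
finger_force: 40.0
```

Run:
```python
from srch import *
st()
a=np.array([.4275,-.2499,.200]);plan(a,tipped(r(5.6),0),5)
p,d,c=shot('top');cv2.imwrite('pics/c5.png',cv2.resize(p[180:250,310:400,::-1],(770,600)))
```

```text
t 19.35 q [-0.6377 -0.2503  1.9318 -0.0014  1.4591 -2.3064] p [ 0.4277 -0.2507  0.2595] F [ 0.0646  0.4182 -0.885 ] w 0.048006699932575135 39.97615993022919
[[-0.9952 -0.0978 -0.    ]
 [-0.0978  0.9952 -0.0017]
 [ 0.0002 -0.0016 -1.    ]]
5 rows [0.001 0.007 0.476] [-0.002 -0.     0.   ]
```

Request:
apply_moves --commands '[[[44, 0, 0.03, 0.476, 0, 0, 0], [44, 0, 0, 0.476, 0, 0, 0], [44, 0, 0, 0.476, 0, 0, 0], [44, 0, 0, 0.476, 0, 0, 0], [44, 0, 0, 0.476, 0, 0, 0], [44, 0, 0, 0.25, 0, 0, 0], [44, 0, 0, 0.2, 0, 0, 0], [44, 0, 0, 0.2, 0, 0, 0], [44, 0, 0, 0.15, 0, 0, 0], [44, 0, 0, 0.04, 0, 0, 0]]]'

```text
time: 20.4
tool_pos: [0.4273, -0.2495, 0.1791]
ee_rot: [[-0.995, -0.097, -0.0], [-0.097, 0.995, -0.002], [0.0, -0.002, -1.0]]
force: [-0.1, -0.3, -0.7]
gripper_width: 0.0479
finger_force: 40.0
```

Request:
apply_moves --commands '[[[44, 0, 0, 0.05, 0, 0, 0], [44, 0, 0, 0.03, 0, 0, 0], [44, 0, 0, 0, 0, 0, 0], [52, 0, 0, 0, 0, 0, 0], [60, 0, 0, 0, 0, 0, 0], [66, 0, 0, 0, 0, 0, 0], [66, 0, 0, -0.3, 0, 0, 0], [66, 0, 0, -0.8, 0, 0, 0], [66, 0, 0, -1, 0, 0, 0], [66, 0, 0, -1, 0, 0, 0]]]'

```text
time: 21.4
tool_pos: [0.4272, -0.2493, 0.2559]
ee_rot: [[-0.995, -0.097, -0.0], [-0.097, 0.995, -0.002], [0.0, -0.002, -1.0]]
force: [0.7, -0.6, 0.3]
gripper_width: 0.0661
finger_force: 0.0
```

Run:
```python
from srch import *
st()
# flip (half turn) and go to in front of middle bin: psi=1.7deg, flipped => tool x=+h
Fl=np.diag([-1,-1,1.])
psi=np.radians(1.7)
b=np.array([.46,.2158,0])
a=np.array([.35,.20,.33])
o=monitor.get_obs()
mid=np.array([.34,-.05,.34])
R1=tipped(np.radians(-87),0)
plan(mid,R1,12); plan(a,tipped(psi,0)@Fl,12,mid,R1)
```

```text
t 21.4 q [-0.6361 -0.2515  1.9386 -0.0013  1.4535 -2.3036] p [ 0.4272 -0.2493  0.2559] F [ 0.6505 -0.5626  0.2976] w 0.06610672621710917 0.0
[[-0.9953 -0.0967 -0.    ]
 [-0.0967  0.9953 -0.0016]
 [ 0.0002 -0.0016 -1.    ]]
12 rows [ 0.705  0.399 -0.281] [-0.001  0.001  0.964]
12 rows [ 0.746 -0.553  0.033] [0.    0.    0.951]
```

Request:
apply_moves --commands '[[[62, 0.705, 0.4, -0.281, 0, 0, 0.964], [62, 0.705, 0.4, -0.281, 0, 0, 0.964], [62, 0.705, 0.4, -0.281, 0, 0, 0.964], [62, 0.705, 0.4, -0.281, 0, 0, 0.964], [62, 0.705, 0.4, -0.281, 0, 0, 0.964], [62, 0.705, 0.4, -0.281, 0, 0, 0.964], [62, 0.705, 0.4, -0.281, 0, 0, 0.964], [62, 0.705, 0.4, -0.281, 0, 0, 0.964], [62, 0.705, 0.4, -0.281, 0, 0, 0.964], [62, 0.705, 0.4, -0.281, 0, 0, 0.964]]]'

```text
time: 22.4
tool_pos: [0.3294, -0.0881, 0.3258]
ee_rot: [[-0.31, 0.951, 0.002], [0.951, 0.31, -0.002], [-0.003, 0.001, -1.0]]
force: [0.4, 0.0, -0.3]
gripper_width: 0.0624
finger_force: 0.0
```

Request:
apply_moves --commands '[[[62, 0.705, 0.4, -0.281, 0, 0, 0.964], [62, 0.705, 0.4, -0.281, 0, 0, 0.964], [62, 0.746, -0.553, 0.033, 0, 0, 0.951], [62, 0.746, -0.553, 0.033, 0, 0, 0.951], [62, 0.746, -0.553, 0.033, 0, 0, 0.951], [62, 0.746, -0.553, 0.033, 0, 0, 0.951], [62, 0.746, -0.553, 0.033, 0, 0, 0.951], [62, 0.746, -0.553, 0.033, 0, 0, 0.951], [62, 0.746, -0.553, 0.033, 0, 0, 0.951], [62, 0.746, -0.553, 0.033, 0, 0, 0.951]]]'

```text
time: 23.4
tool_pos: [0.3004, 0.1241, 0.3327]
ee_rot: [[0.849, 0.528, 0.002], [0.528, -0.849, -0.001], [0.001, 0.002, -1.0]]
force: [0.8, 0.2, -0.3]
gripper_width: 0.0618
finger_force: 0.0
```

Request:
apply_moves --commands '[[[62, 0.746, -0.553, 0.033, 0, 0, 0.951], [62, 0.746, -0.553, 0.033, 0, 0, 0.951], [62, 0.746, -0.553, 0.033, 0, 0, 0.951], [62, 0.746, -0.553, 0.033, 0, 0, 0.951], [62, 0, 0, 0, 0, 0, 0], [62, 0, 0, 0, 0, 0, 0], [62, 0, 0, 0, 0, 0, 0], [62, 0, 0, 0, 0, 0, 0], [62, 0, 0, 0, 0, 0, 0], [62, 0, 0, 0, 0, 0, 0]]]'

```text
time: 24.4
tool_pos: [0.3501, 0.2, 0.3287]
ee_rot: [[1.0, 0.03, 0.001], [0.03, -1.0, -0.002], [0.001, 0.002, -1.0]]
force: [-0.2, 0.3, 0.1]
gripper_width: 0.0617
finger_force: 0.0
```

```bash
cat >> srch.py <<'E'
Fl=np.diag([-1,-1,1.])
def pile(W,top,x0=.4424,y0=-.2484,yaw=5.6):
    q=W[178:245,335:385].reshape(-1,3); q=q[(q[:,2]>top-.009)&(q[:,2]<top+.009)]; yaw=r(yaw)
    for it in range(3):
        R2=np.array([[np.cos(yaw),np.sin(yaw)],[-np.sin(yaw),np.cos(yaw)]]); o=(q[:,:2]-[x0,y0])@R2.T
        L=o[(o[:,1]>.012)&(o[:,0]<.05)&(o[:,1]<.035)];Rr=o[(o[:,1]<-.012)&(o[:,1]>-.035)&(o[:,0]<.05)];B=o[(abs(o[:,1])<.018)&(o[:,0]>.03)]
        pl=np.polyfit(L[:,0],L[:,1],1);pr=np.polyfit(Rr[:,0],Rr[:,1],1)
        if it<2: yaw+=(pl[0]*len(L)+pr[0]*len(Rr))/(len(L)+len(Rr))
    print('pile yaw',np.degrees(yaw),'dy',pl[1]+pr[1],pl,pr,len(L),len(Rr),'back',np.median(B[:,0])-.0565,len(B),'z',np.median(q[:,2]))
def tray(W):
    g=W[180:245,240:345].reshape(-1,3);g=g[(g[:,2]>.155)&(g[:,2]<.175)];print('tray',cv2.minAreaRect(g[:,:2].astype(np.float32)*1000))
E
python3 - <<'E'
from srch import *
st()
p,d,c=shot('top','t6.png');W=cloud(d,c);pile(W,.212);tray(W)
psi=r(1.7); a=np.array([.443,.2153,.262]); plan(a,tipped(psi,0)@Fl,6)
q,e=F.ik(a,tipped(psi,0)@Fl,monitor.get_obs()['joints']);print(q,e)
cv2.imwrite('pics/c6.png',cv2.resize(p[150:250,110:400,::-1],(800,276)))
E
```

```text
t 24.4 q [ 0.387  -0.495   1.9975 -0.0017  1.639   1.9281] p [0.3501 0.2    0.3287] F [-0.244   0.3182  0.1416] w 0.061693275152986345 0.0
[[ 0.9996  0.0296  0.0007]
 [ 0.0296 -0.9996 -0.0015]
 [ 0.0007  0.0015 -1.    ]]
pile yaw 5.734347996134845 dy 0.0019085723127410248 [0.0026 0.0234] [-0.0025 -0.0215] 64 68 back -0.00042924403393729965 22 z 0.21016121218272193
tray ((453.66180419921875, -27.326698303222656), (147.6387939453125, 189.15591430664062), 1.6083941459655762)
6 rows [ 0.622 -0.083  0.444] [ 0.002 -0.001 -0.   ]
[ 0.3462 -0.2569  1.9289 -0.      1.4696  1.8873] 5.176692408070949e-12
```

View pics/c6.png

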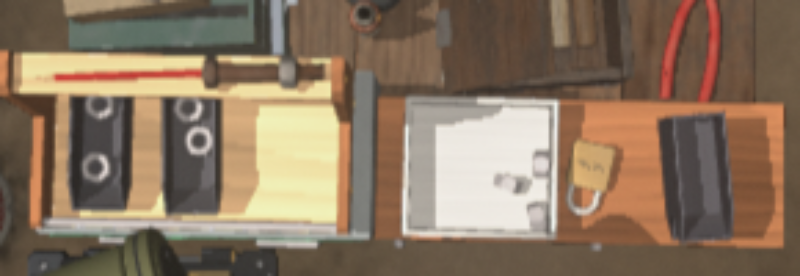

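The picture shows bin R seated on bin 0 (670–730,175), three nuts in the tray, and the two remaining bins. Next is the middle bin.

Request:
apply_moves --commands '[[[62, 0.622, -0.083, 0.444, 0, 0, 0], [62, 0.622, -0.083, 0.444, 0, 0, 0], [62, 0.622, -0.083, 0.444, 0, 0, 0], [62, 0.622, -0.083, 0.444, 0, 0, 0], [62, 0.622, -0.083, 0.444, 0, 0, 0], [62, 0.622, -0.083, 0.444, 0, 0, 0], [62, 0, 0, 0, 0, 0, 0], [62, 0, 0, 0, 0, 0, 0], [62, 0, 0, 0.3, 0, 0, 0], [62, 0, 0, 0.3, 0, 0, 0]]]'

```text
time: 25.45
tool_pos: [0.4431, 0.2155, 0.2474]
ee_rot: [[1.0, 0.03, 0.002], [0.03, -1.0, -0.001], [0.002, 0.001, -1.0]]
force: [0.0, -0.6, 1.1]
gripper_width: 0.0619
finger_force: 0.0
```

Request:
apply_moves --commands '[[[62, 0, 0, 0.4, 0, 0, 0], [62, 0, 0, 0.4, 0, 0, 0], [62, 0, 0, 0.4, 0, 0, 0], [62, 0, 0, 0.4, 0, 0, 0], [62, 0, 0, 0.12, 0, 0, 0], [62, 0, 0, 0, 0, 0, 0], [44, 0, 0, 0, 0, 0, 0], [44, 0, 0, 0, 0, 0, 0], [44, 0, 0, 0, 0, 0, 0], [44, 0, 0, 0, 0, 0, 0]]]'

```text
time: 26.45
tool_pos: [0.4435, 0.2155, 0.2045]
ee_rot: [[1.0, 0.03, 0.001], [0.03, -1.0, -0.001], [0.001, 0.001, -1.0]]
force: [0.4, -0.5, 0.8]
gripper_width: 0.0475
finger_force: 40.0
```

Request:
apply_moves --commands '[[[44, 0, 0, -0.4, 0, 0, 0], [44, 0, 0, -0.45, 0, 0, 0], [44, 0, 0, -0.45, 0, 0, 0], [44, 0, 0, -0.4, 0, 0, 0], [44, -0.5, 0, 0, 0, 0, 0], [44, -0.8, 0, -0.2, 0, 0, 0], [44, -1, 0, -0.2, 0, 0, 0], [44, -1, 0, -0.2, 0, 0, 0], [44, -1, 0, -0.2, 0, 0, 0], [44, -1, 0, -0.2, 0, 0, 0]]]'

```text
time: 27.45
tool_pos: [0.3088, 0.2112, 0.271]
ee_rot: [[1.0, 0.03, -0.001], [0.03, -1.0, -0.002], [-0.001, 0.002, -1.0]]
force: [-0.0, 0.1, -2.3]
gripper_width: 0.0476
finger_force: 40.0
```

Run:
```python
from srch import *
o=st()
lip=[.455,-.04]
seq=[(np.array([.34,-.05,.345]),45,0,11)]+[(lipTCP(lip+[z],r(50),r(th),gx=-.016),50,th,n) for z,th,n in((.25,40,7),(.21,75,6),(.205,105,6))]
q=o['joints'];p0=R0=None
for p,ps,th,n in seq:
  R=tipped(r(ps),r(th))@Fl; q,e=F.ik(p,R,q); print(ps,th,p,q,e); plan(p,R,n,p0,R0); p0,R0=p,R
```

```text
t 27.45 q [ 0.4572 -0.5654  2.1357 -0.0014  1.5729  1.9982] p [0.3088 0.2112 0.271 ] F [-0.0144  0.0853 -2.2766] w 0.04760075870179299 39.99758720397949
[[ 0.9996  0.0297 -0.0008]
 [ 0.0297 -0.9996 -0.0019]
 [-0.0008  0.0019 -1.    ]]
45 0 [ 0.34  -0.05   0.345] [-0.2985 -0.6405  2.0602  0.      1.7219  0.4869] 2.8607216595588625e-10
11 rows [-0.247  0.948 -0.268] [ 0.001  0.001 -0.492]
50 40 [ 0.482  -0.0078  0.2653] [-0.5476 -0.5107  2.2274  0.707   1.3625  0.0206] 3.0262901073996318e-09
7 rows [0.574 0.435 0.661] [ 0.031  0.714 -0.086]
50 75 [ 0.4715 -0.0204  0.2466] [-0.85   -0.3865  2.4409  1.2692  1.5798 -0.5049] 4.70387617745871e-12
6 rows [-0.167 -0.    -0.017] [-0.     0.729 -0.   ]
50 105 [ 0.4575 -0.037   0.2495] [-0.9076 -0.0243  2.4706  1.583   1.9044 -0.8458] 8.724687639016793e-14
6 rows [ 0.013  0.    -0.147] [0.    0.625 0.   ]
```

Run:
```python
from srch import *
o=st()
for PS in(35,42):
  seq=[(np.array([.34,-.05,.345]),PS,0,11)]+[(lipTCP(l+[z],r(PS),r(th),gx=-.016),PS,th,n) for l,z,th,n in(([.40,-.08],.26,40,7),([.46,-.03],.22,75,6),([.465,-.025],.215,104,6))]
  q=o['joints'];p0=R0=None
  for p,ps,th,n in seq:
    R=tipped(r(ps),r(th))@Fl; q,e=F.ik(p,R,q); print(ps,th,p,q,e); plan(p,R,n,p0,R0); p0,R0=p,R
    print('wrist',p-.2989*R[:,2])
```

```text
t 27.45 q [ 0.4572 -0.5654  2.1357 -0.0014  1.5729  1.9982] p [0.3088 0.2112 0.271 ] F [-0.0144  0.0853 -2.2766] w 0.04760075870179299 39.99758720397949
[[ 0.9996  0.0297 -0.0008]
 [ 0.0297 -0.9996 -0.0019]
 [-0.0008  0.0019 -1.    ]]
35 0 [ 0.34  -0.05   0.345] [-0.2985 -0.6405  2.0602  0.      1.7219  0.6614] 3.6045610940504957e-12
11 rows [-0.169  0.955 -0.268] [ 0.001  0.001 -0.378]
wrist [ 0.34   -0.05    0.6439]
35 40 [ 0.4344 -0.0559  0.2753] [-0.709  -0.7259  2.3388  0.6873  1.3778  0.1669] 2.4442503576693753e-11
7 rows [0.292 0.337 0.515] [ 0.     0.714 -0.   ]
wrist [ 0.277  -0.1661  0.5042]
35 75 [ 0.481  -0.0153  0.2566] [-0.8201 -0.6686  2.5966  1.3693  1.3524 -0.3167] 1.4770967782240518e-10
6 rows [ 0.138 -0.044  0.412] [0.    0.729 0.   ]
wrist [ 0.2445 -0.1809  0.334 ]
35 104 [ 0.4688 -0.0223  0.2595] [-0.8711 -0.3016  2.6646  1.8056  1.6828 -0.79  ] 7.281397707004089e-13
6 rows [ 0.014 -0.008 -0.095] [-0.     0.604  0.   ]
wrist [ 0.2313 -0.1887  0.1871]
42 0 [ 0.34  -0.05   0.345] [-0.2985 -0.6405  2.0602  0.      1.7219  0.5393] 6.665576148567744e-11
11 rows [-0.223  0.951 -0.268] [ 0.001  0.001 -0.458]
wrist [ 0.34   -0.05    0.6439]
42 40 [ 0.4312 -0.0519  0.2753] [-0.7194 -0.6689  2.3074  0.6991  1.4429  0.0472] 1.0991763055301362e-12
7 rows [0.251 0.357 0.503] [ 0.     0.714 -0.   ]
wrist [ 0.2884 -0.1805  0.5042]
42 75 [ 0.4791 -0.0128  0.2566] [-0.8278 -0.5416  2.524   1.3337  1.4582 -0.3969] 1.0037592979017518e-10
6 rows [0.139 0.02  0.413] [-0.     0.729  0.   ]
wrist [ 0.2645 -0.206   0.334 ]
42 104 [ 0.4685 -0.0219  0.2595] [-0.8741 -0.1869  2.5779  1.7134  1.7731 -0.8013] 7.555620018528941e-10
6 rows [ 0.014 -0.002 -0.095] [ 0.     0.604 -0.   ]
wrist [ 0.253  -0.2159  0.1871]
```

Request:
apply_moves --commands '[[[44, -0.223, 0.951, -0.268, 0, 0, -0.458], [44, -0.223, 0.951, -0.268, 0, 0, -0.458], [44, -0.223, 0.951, -0.268, 0, 0, -0.458], [44, -0.223, 0.951, -0.268, 0, 0, -0.458], [44, -0.223, 0.951, -0.268, 0, 0, -0.458], [44, -0.223, 0.951, -0.268, 0, 0, -0.458], [44, -0.223, 0.951, -0.268, 0, 0, -0.458], [44, -0.223, 0.951, -0.268, 0, 0, -0.458], [44, -0.223, 0.951, -0.268, 0, 0, -0.458], [44, -0.223, 0.951, -0.268, 0, 0, -0.458]]]'

```text
time: 28.45
tool_pos: [0.3309, -0.0283, 0.3387]
ee_rot: [[0.783, 0.622, 0.0], [0.622, -0.783, -0.002], [-0.001, 0.002, -1.0]]
force: [0.6, -0.5, -1.6]
gripper_width: 0.048
finger_force: 40.0
```

Request:
apply_moves --commands '[[[44, -0.223, 0.951, -0.268, 0, 0, -0.458], [44, 0.25, 0.357, 0.503, 0, 0.714, 0], [44, 0.25, 0.357, 0.503, 0, 0.714, 0], [44, 0.25, 0.357, 0.503, 0, 0.714, 0], [44, 0.25, 0.357, 0.503, 0, 0.714, 0], [44, 0.25, 0.357, 0.503, 0, 0.714, 0], [44, 0.25, 0.357, 0.503, 0, 0.714, 0], [44, 0.25, 0.357, 0.503, 0, 0.714, 0], [44, 0, 0, 0, 0, 0, 0], [44, 0, 0, 0, 0, 0, 0]]]'

```text
time: 29.45
tool_pos: [0.4323, -0.0516, 0.275]
ee_rot: [[0.571, 0.669, 0.475], [0.514, -0.743, 0.428], [0.64, 0.0, -0.769]]
force: [0.3, 0.3, -1.4]
gripper_width: 0.0478
finger_force: 40.0
```

Run:
```python
from srch import *
o=st();p0=R0=None
p,d,c=shot('top');tray(cloud(d,c))
for p,ps,th,n in [(lipTCP(l+[z],r(42),r(th),gx=-.016),42,th,n) for l,z,th,n in(([.46,-.03],.22,75,5),([.465,-.025],.215,105,5))]:
    R=tipped(r(ps),r(th))@Fl; plan(p,R,n,p0,R0); p0,R0=p,R
```

```text
t 29.45 q [-0.6992 -0.6401  2.283   0.6948  1.4269  0.0603] p [ 0.4323 -0.0516  0.275 ] F [ 0.3462  0.2857 -1.4272] w 0.047806124803567523 39.99841511249542
[[ 0.571   0.6693  0.4754]
 [ 0.5144 -0.743   0.4281]
 [ 0.6397  0.0001 -0.7686]]
tray ((454.0457763671875, -27.02422332763672), (147.13037109375, 189.96466064453125), 2.0654985904693604)
5 rows [0.16  0.018 0.489] [0.001 0.88  0.003]
5 rows [ 0.017 -0.003 -0.12 ] [0.   0.75 0.  ]
```

Request:
apply_moves --commands '[[[44, 0.16, 0.018, 0.489, 0, 0.88, 0], [44, 0.16, 0.018, 0.489, 0, 0.88, 0], [44, 0.16, 0.018, 0.489, 0, 0.88, 0], [44, 0.16, 0.018, 0.489, 0, 0.88, 0], [44, 0.16, 0.018, 0.489, 0, 0.88, 0], [44, 0.017, 0, -0.12, 0, 0.75, 0], [44, 0.017, 0, -0.12, 0, 0.75, 0], [44, 0.017, 0, -0.12, 0, 0.75, 0], [44, 0.017, 0, -0.12, 0, 0.75, 0], [44, 0.017, 0, -0.12, 0, 0.75, 0]]]'

```text
time: 30.5
tool_pos: [0.4692, -0.0233, 0.2608]
ee_rot: [[-0.2, 0.67, 0.715], [-0.172, -0.742, 0.648], [0.965, 0.006, 0.264]]
force: [-0.0, 0.5, -1.0]
gripper_width: 0.0476
finger_force: 40.0
```

Run:
```python
from srch import *
o=st()
p,d,c=shot('top'); q,d2,c2=shot('scene')
a=cv2.resize(p[160:260,220:400,::-1],(400,222)); b=cv2.resize(q[100:240,190:330,::-1],(400,400)); oo=np.zeros((400,800,3),np.uint8);oo[:222,:400]=a;oo[:,400:]=b
cv2.imwrite('pics/c7.png',oo)
m=lipTCP([.40,-.08,.27],r(42),r(40),gx=-.016); R=tipped(r(42),r(40))@Fl
plan(m,R,10); plan([.34,-.1,.36],tipped(r(30),0)@Fl,7,m,R)
```

```text
t 30.5 q [-0.8447 -0.0858  2.511   1.7409  1.7779 -0.8419] p [ 0.4692 -0.0233  0.2608] F [-0.0036  0.5476 -1.0098] w 0.04758522370035146 40.00011384487152
[[-0.1999  0.6705  0.7145]
 [-0.1724 -0.7419  0.6479]
 [ 0.9645  0.0063  0.2639]]
10 rows [ 0.066 -0.013 -0.225] [-0.003 -0.813 -0.003]
7 rows [-0.379 -0.104 -0.631] [-0.075 -0.712  0.205]
```

View pics/c7.png

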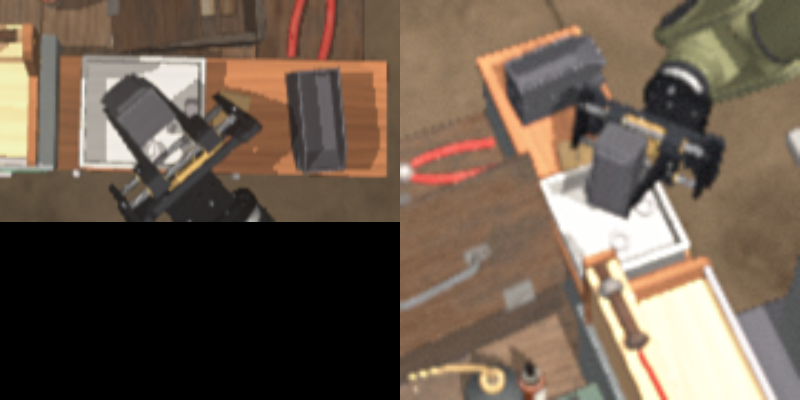

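The tipped bin is over the tray, with the hand clear of the pile. I'm untipping it and then counting nuts.

Request:
apply_moves --commands '[[[44, 0, 0, 0, 0, 0.3, 0], [44, 0, 0, 0, 0, 0, 0], [44, 0, 0, 0, 0, -0.3, 0], [44, 0.066, -0.013, -0.225, 0, -0.813, 0], [44, 0.066, -0.013, -0.225, 0, -0.813, 0], [44, 0.066, -0.013, -0.225, 0, -0.813, 0], [44, 0.066, -0.013, -0.225, 0, -0.813, 0], [44, 0.066, -0.013, -0.225, 0, -0.813, 0], [44, 0.066, -0.013, -0.225, 0, -0.813, 0], [44, 0.066, -0.013, -0.225, 0, -0.813, 0]]]'

```text
time: 31.6
tool_pos: [0.4387, -0.0471, 0.2755]
ee_rot: [[0.377, 0.667, 0.642], [0.347, -0.745, 0.57], [0.859, 0.008, -0.512]]
force: [0.2, -1.0, -2.2]
gripper_width: 0.0479
finger_force: 40.0
```

Request:
apply_moves --commands '[[[44, 0.066, -0.013, -0.225, 0, -0.813, 0], [44, 0.066, -0.013, -0.225, 0, -0.813, 0], [44, 0.066, -0.013, -0.225, 0, -0.813, 0], [44, -0.379, -0.104, -0.631, -0.075, -0.712, 0.205], [44, -0.379, -0.104, -0.631, -0.075, -0.712, 0.205], [44, -0.379, -0.104, -0.631, -0.075, -0.712, 0.205], [44, -0.379, -0.104, -0.631, -0.075, -0.712, 0.205], [44, -0.379, -0.104, -0.631, -0.075, -0.712, 0.205], [44, -0.379, -0.104, -0.631, -0.075, -0.712, 0.205], [44, -0.379, -0.104, -0.631, -0.075, -0.712, 0.205]]]'

```text
time: 32.6
tool_pos: [0.3384, -0.1008, 0.3653]
ee_rot: [[0.868, 0.497, 0.006], [0.497, -0.868, -0.008], [0.001, 0.01, -1.0]]
force: [0.0, -0.6, -2.1]
gripper_width: 0.0476
finger_force: 40.0
```

```bash
cat >> srch.py <<'E'
def held(p,d,c):
    o=monitor.get_obs();W=cloud(d,c);T=(W-o['tool_pos'])@o['ee_rot']
    f=np.sign((o['ee_rot'][:,0]@[1,0,0])); b=T[...,0]*f
    k=(abs(T[...,1])<.03)&(b>.03)&(b<.1)&(abs(T[...,2]+.034)<.01)&(p.max(2)<120)
    b,y,z=b[k],T[...,1][k],T[...,2][k]; w=(abs(y)<.017)&(b>.06)
    print('held back wall',w.sum(),np.percentile(b[w],[5,50,95]),'=> centre behind TCP',np.median(b[w])-.0565,'z',np.median(z[w]))
    for s in(1,-1):
        m=s*y>.017
        if m.sum()>4: print(s,m.sum(),np.polyfit(b[m]-.06,y[m],1))
E
python3 - <<'E'
from srch import *
o=st()
p,d,c=shot('top','t8.png');held(p,d,c);tray(cloud(d,c));pile(cloud(d,c),.212,.4419,-.2475)
cv2.imwrite('pics/c8.png',cv2.resize(p[175:255,245:345,::-1],(750,600),interpolation=cv2.INTER_CUBIC))
E
```

```text
t 32.6 q [-0.438  -0.6235  2.0159 -0.0047  1.7407  0.6117] p [ 0.3384 -0.1008  0.3653] F [ 0.0252 -0.5765 -2.1092] w 0.04759864106845906 39.99716341495514
[[ 0.8676  0.4972  0.0056]
 [ 0.4972 -0.8676 -0.0078]
 [ 0.001   0.0096 -1.    ]]
held back wall 28 [0.0691 0.0707 0.0722] => centre behind TCP 0.014170719583459106 z -0.030509738565984133
1 31 [-0.0181  0.0204]
-1 36 [ 0.0523 -0.0232]
tray ((454.01446533203125, -27.18531036376953), (147.81275939941406, 189.31239318847656), 1.7712332010269165)
pile yaw 6.045148753805418 dy 0.00017764504893931846 [-0.0002  0.0225] [ 0.0002 -0.0224] 65 72 back -9.080977556896047e-05 22 z 0.2099933317699048
```

View pics/c8.png

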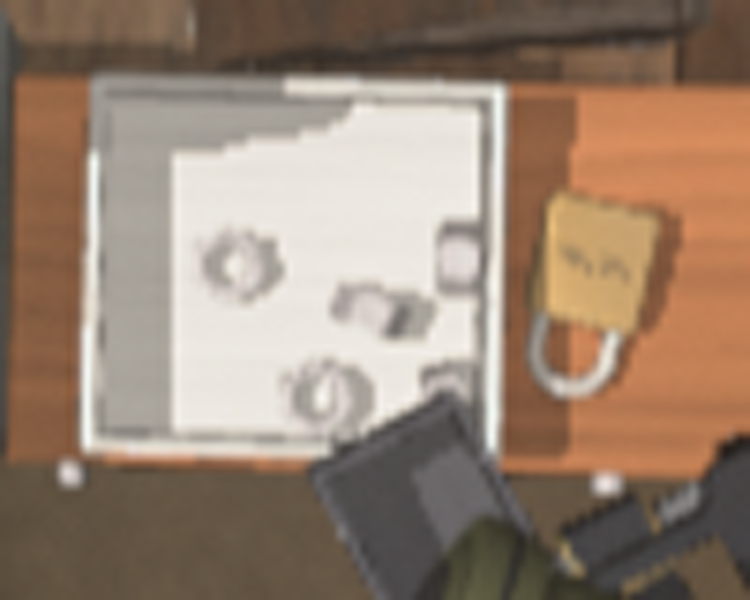

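The picture shows five nuts in the tray (240,265; 380,305; 460,255; 330,395; 445,380). Next I stack the second bin.

Run:
```python
from srch import *
a=np.array([.4274,-.2494,.290]);plan(a,tipped(r(6.4),0)@Fl,10)
```

```text
10 rows [0.136 0.681 0.317] [ 0.009 -0.002  0.294]
```

Request:
apply_moves --commands '[[[44, 0.136, 0.681, 0.317, 0.009, 0, 0.294], [44, 0.136, 0.681, 0.317, 0.009, 0, 0.294], [44, 0.136, 0.681, 0.317, 0.009, 0, 0.294], [44, 0.136, 0.681, 0.317, 0.009, 0, 0.294], [44, 0.136, 0.681, 0.317, 0.009, 0, 0.294], [44, 0.136, 0.681, 0.317, 0.009, 0, 0.294], [44, 0.136, 0.681, 0.317, 0.009, 0, 0.294], [44, 0.136, 0.681, 0.317, 0.009, 0, 0.294], [44, 0.136, 0.681, 0.317, 0.009, 0, 0.294], [44, 0.136, 0.681, 0.317, 0.009, 0, 0.294]]]'

```text
time: 33.65
tool_pos: [0.4278, -0.2491, 0.2834]
ee_rot: [[0.994, 0.111, 0.003], [0.111, -0.994, 0.009], [0.004, -0.008, -1.0]]
force: [0.3, -0.4, -1.3]
gripper_width: 0.0477
finger_force: 40.0
```

Run:
```python
from srch import *
st();a=np.array([.4274,-.2494,.240]);plan(a,tipped(r(6.4),0)@Fl,5)
```

```text
t 33.65 q [-0.6409 -0.2592  1.8996  0.0087  1.504   0.8185] p [ 0.4278 -0.2491  0.2834] F [ 0.3419 -0.4466 -1.2599] w 0.04771546769808837 39.99744772911072
[[ 0.9939  0.1106  0.003 ]
 [ 0.1106 -0.9938  0.0086]
 [ 0.0039 -0.0082 -1.    ]]
5 rows [-0.005  0.004  0.347] [-0.012 -0.006 -0.001]
```

Request:
apply_moves --commands '[[[44, 0, 0, 0.35, -0.01, -0.005, 0], [44, 0, 0, 0.35, -0.01, -0.005, 0], [44, 0, 0, 0.35, -0.01, -0.005, 0], [44, 0, 0, 0.35, -0.01, -0.005, 0], [44, 0, 0, 0.35, -0.01, -0.005, 0], [44, 0, 0, 0.3, 0, 0, 0], [44, 0, 0, 0.2, 0, 0, 0], [44, 0, 0, 0.15, 0, 0, 0], [44, 0, 0, 0.12, 0, 0, 0], [44, 0, 0, 0, 0, 0, 0]]]'

```text
time: 34.65
tool_pos: [0.4277, -0.2485, 0.2198]
ee_rot: [[0.994, 0.113, -0.003], [0.113, -0.994, 0.002], [-0.003, -0.003, -1.0]]
force: [-0.2, -1.0, 1.9]
gripper_width: 0.0477
finger_force: 40.0
```

Request:
apply_moves --commands '[[[44, 0, 0, 0.05, 0, 0, 0], [44, 0, 0, 0, 0, 0, 0], [52, 0, 0, 0, 0, 0, 0], [60, 0, 0, 0, 0, 0, 0], [66, 0, 0, 0, 0, 0, 0], [66, 0, 0, -0.3, 0, 0, 0], [66, 0, 0, -0.8, 0, 0, 0], [66, 0, 0, -1, 0, 0, 0], [66, 0, 0, -0.5, 0, 0, 0], [66, 0, 0, 0, 0, 0, 0]]]'

```text
time: 35.65
tool_pos: [0.4286, -0.2488, 0.2853]
ee_rot: [[0.994, 0.114, -0.001], [0.114, -0.994, 0.001], [-0.001, -0.001, -1.0]]
force: [-0.5, -0.5, -0.6]
gripper_width: 0.0656
finger_force: 0.0
```

Run:
```python
from srch import *
st()
a=np.array([.34,0,.335]);b=np.array([.35,.283,.33]);R1=tipped(r(3),0)@Fl;R2=tipped(r(1),0)@Fl
plan(a,R1,10);plan(b,R2,12,a,R1)
```

```text
t 35.65 q [-0.6347 -0.259   1.8964  0.0005  1.5057  0.8223] p [ 0.4286 -0.2488  0.2853] F [-0.4609 -0.4814 -0.6273] w 0.06557647927142787 0.0
[[ 0.9935  0.1135 -0.0008]
 [ 0.1135 -0.9935  0.0013]
 [-0.0007 -0.0014 -1.    ]]
10 rows [-0.267 -1.022 -0.198] [-0.001  0.001  0.044]
12 rows [ 0.068 -0.942  0.017] [0.    0.    0.021]
```

Request:
apply_moves --commands '[[[62, -0.267, -1, -0.198, 0, 0, 0.044], [62, -0.267, -1, -0.198, 0, 0, 0.044], [62, -0.267, -1, -0.198, 0, 0, 0.044], [62, -0.267, -1, -0.198, 0, 0, 0.044], [62, -0.267, -1, -0.198, 0, 0, 0.044], [62, -0.267, -1, -0.198, 0, 0, 0.044], [62, -0.267, -1, -0.198, 0, 0, 0.044], [62, -0.267, -1, -0.198, 0, 0, 0.044], [62, -0.267, -1, -0.198, 0, 0, 0.044], [62, -0.267, -1, -0.198, 0, 0, 0.044]]]'

```text
time: 36.65
tool_pos: [0.339, -0.0041, 0.3322]
ee_rot: [[0.999, 0.052, -0.006], [0.052, -0.999, 0.004], [-0.006, -0.005, -1.0]]
force: [0.2, 0.1, -0.0]
gripper_width: 0.0622
finger_force: 0.0
```

Request:
apply_moves --commands '[[[62, 0.068, -0.95, 0.017, 0, 0, 0.02], [62, 0.068, -0.95, 0.017, 0, 0, 0.02], [62, 0.068, -0.95, 0.017, 0, 0, 0.02], [62, 0.068, -0.95, 0.017, 0, 0, 0.02], [62, 0.068, -0.95, 0.017, 0, 0, 0.02], [62, 0.068, -0.95, 0.017, 0, 0, 0.02], [62, 0.068, -0.95, 0.017, 0, 0, 0.02], [62, 0.068, -0.95, 0.017, 0, 0, 0.02], [62, 0.068, -0.95, 0.017, 0, 0, 0.02], [62, 0.068, -0.95, 0.017, 0, 0, 0.02]]]'

```text
time: 37.65
tool_pos: [0.3469, 0.2338, 0.3286]
ee_rot: [[1.0, 0.024, -0.006], [0.025, -1.0, 0.003], [-0.006, -0.003, -1.0]]
force: [0.4, -0.1, -0.4]
gripper_width: 0.062
finger_force: 0.0
```

Run:
```python
from srch import *
st()
p,d,c=shot('top','t9.png');W=cloud(d,c);pile(W,.253,.4418,-.2474);tray(W)
a=np.array([.443,.2985,.262]);plan(a,tipped(r(.9),0)@Fl,7)
```

```text
t 37.65 q [ 0.4607 -0.4543  1.9707  0.0056  1.6296  2.0073] p [0.3469 0.2338 0.3286] F [ 0.3567 -0.1318 -0.4315] w 0.06199269625774702 0.0
[[ 0.9997  0.0245 -0.0064]
 [ 0.0245 -0.9997  0.003 ]
 [-0.0064 -0.0032 -1.    ]]
pile yaw 6.399513774580869 dy 0.002605832139308869 [-0.0009  0.0238] [ 0.0009 -0.0212] 71 78 back -9.789550055726293e-05 23 z 0.25099035387991353
tray ((453.69219970703125, -27.113265991210938), (147.96551513671875, 189.2209930419922), 1.650237798690796)
7 rows [ 0.559 -0.343  0.377] [-0.005  0.008  0.011]
```

Request:
apply_moves --commands '[[[62, 0.559, -0.343, 0.377, -0.005, 0.008, 0.011], [62, 0.559, -0.343, 0.377, -0.005, 0.008, 0.011], [62, 0.559, -0.343, 0.377, -0.005, 0.008, 0.011], [62, 0.559, -0.343, 0.377, -0.005, 0.008, 0.011], [62, 0.559, -0.343, 0.377, -0.005, 0.008, 0.011], [62, 0.559, -0.343, 0.377, -0.005, 0.008, 0.011], [62, 0.559, -0.343, 0.377, -0.005, 0.008, 0.011], [62, 0, 0, 0, 0, 0, 0], [62, 0, 0, 0, 0, 0, 0], [62, 0, 0, 0, 0, 0, 0]]]'

```text
time: 38.7
tool_pos: [0.4436, 0.2946, 0.2643]
ee_rot: [[1.0, 0.014, 0.003], [0.014, -1.0, -0.001], [0.003, 0.001, -1.0]]
force: [0.5, 0.4, 0.6]
gripper_width: 0.0619
finger_force: 0.0
```

Run:
```python
from srch import *
st()
p,d,c=shot('scene'); cv2.imwrite('pics/c10.png',cv2.resize(p[180:300,240:360,::-1],(600,600),interpolation=cv2.INTER_CUBIC))
a=np.array([.443,.2985,.204]);plan(a,tipped(r(.9),0)@Fl,6)
```

```text
t 38.7 q [ 0.4867 -0.1666  1.853  -0.0023  1.4527  2.0442] p [0.4436 0.2946 0.2643] F [0.4501 0.4179 0.5927] w 0.061933045202266356 0.0
[[ 0.9999  0.0135  0.0033]
 [ 0.0135 -0.9999 -0.0008]
 [ 0.0033  0.0009 -1.    ]]
6 rows [-0.005 -0.025  0.404] [ 0.001 -0.005 -0.003]
```

View pics/c10.png

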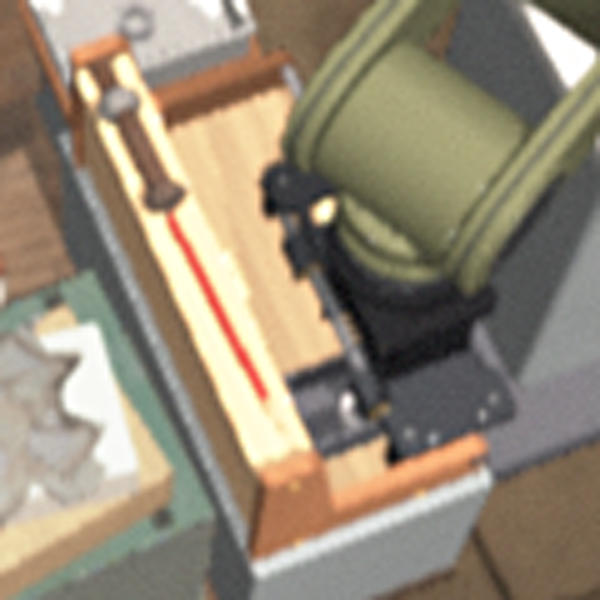

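The fingers straddle the last bin (crop 370,400) and the cheek is clear. Grip, lift, and draw out.

Request:
apply_moves --commands '[[[62, 0, -0.08, 0.2, 0, -0.02, 0], [62, 0, -0.07, 0.3, 0, -0.01, 0], [62, 0, 0, 0.5, 0, 0, 0], [62, 0, 0, 0.5, 0, 0, 0], [62, 0, 0, 0.5, 0, 0, 0], [62, 0, 0, 0.4, 0, 0, 0], [62, 0, 0, 0, 0, 0, 0], [44, 0, 0, 0, 0, 0, 0], [44, 0, 0, 0, 0, 0, 0], [44, 0, 0, 0, 0, 0, 0]]]'

```text
time: 39.75
tool_pos: [0.4443, 0.299, 0.205]
ee_rot: [[1.0, 0.014, 0.0], [0.014, -1.0, -0.0], [0.0, 0.0, -1.0]]
force: [0.4, -0.1, -0.0]
gripper_width: 0.0479
finger_force: 39.9
```

Request:
apply_moves --commands '[[[44, 0, 0, -0.4, 0, 0, 0], [44, 0, 0, -0.45, 0, 0, 0], [44, 0, 0, -0.45, 0, 0, 0], [44, 0, 0, -0.4, 0, 0, 0], [44, -0.5, 0, 0, 0, 0, 0], [44, -0.8, 0, -0.2, 0, 0, 0], [44, -1, 0, -0.2, 0, 0, 0], [44, -1, 0, -0.2, 0, 0, 0], [44, -1, 0, -0.2, 0, 0, 0], [44, -1, 0, -0.2, 0, 0, 0]]]'

```text
time: 40.75
tool_pos: [0.3095, 0.2966, 0.2715]
ee_rot: [[1.0, 0.014, -0.002], [0.014, -1.0, -0.001], [-0.002, 0.001, -1.0]]
force: [-0.5, -0.2, -1.3]
gripper_width: 0.0478
finger_force: 39.9
```

Run:
```python
from srch import *
o=st();p0=R0=None
PS=42
p,d,c=shot('top');tray(cloud(d,c))
seq=[(np.array([.34,-.05,.345]),PS,0,14)]+[(lipTCP(l+[z],r(PS),r(th),gx=-.015),PS,th,n) for l,z,th,n in(([.40,-.075],.26,40,6),([.465,-.03],.22,75,5),([.465,-.025],.215,105,5))]
for p,ps,th,n in seq:
    R=tipped(r(ps),r(th))@Fl; plan(p,R,n,p0,R0); p0,R0=p,R
```

```text
t 40.75 q [ 0.6386 -0.4197  2.04    0.0001  1.5233  2.1958] p [0.3095 0.2966 0.2715] F [-0.5182 -0.2036 -1.2996] w 0.04775891653925447 39.946730732917786
[[ 0.9999  0.0136 -0.0018]
 [ 0.0136 -0.9999 -0.0011]
 [-0.0018  0.0011 -1.    ]]
tray ((454.0965270996094, -27.223464965820312), (147.3075408935547, 189.89613342285156), 2.0239627361297607)
14 rows [-0.256  0.984 -0.207] [-0.001  0.001 -0.367]
6 rows [0.325 0.392 0.588] [ 0.     0.833 -0.   ]
5 rows [0.173 0.08  0.492] [-0.     0.875  0.   ]
5 rows [ 0.016 -0.03  -0.154] [0.   0.75 0.  ]
```

Request:
apply_moves --commands '[[[44, -0.256, 0.984, -0.207, 0, 0, -0.367], [44, -0.256, 0.984, -0.207, 0, 0, -0.367], [44, -0.256, 0.984, -0.207, 0, 0, -0.367], [44, -0.256, 0.984, -0.207, 0, 0, -0.367], [44, -0.256, 0.984, -0.207, 0, 0, -0.367], [44, -0.256, 0.984, -0.207, 0, 0, -0.367], [44, -0.256, 0.984, -0.207, 0, 0, -0.367], [44, -0.256, 0.984, -0.207, 0, 0, -0.367], [44, -0.256, 0.984, -0.207, 0, 0, -0.367], [44, -0.256, 0.984, -0.207, 0, 0, -0.367]]]'

```text
time: 41.8
tool_pos: [0.3082, 0.0448, 0.3236]
ee_rot: [[0.864, 0.504, -0.0], [0.504, -0.864, -0.001], [-0.001, 0.0, -1.0]]
force: [0.8, 0.4, -1.7]
gripper_width: 0.0476
finger_force: 39.9
```

Request:
apply_moves --commands '[[[44, -0.256, 0.984, -0.207, 0, 0, -0.367], [44, -0.256, 0.984, -0.207, 0, 0, -0.367], [44, -0.256, 0.984, -0.207, 0, 0, -0.367], [44, -0.256, 0.984, -0.207, 0, 0, -0.367], [44, 0.325, 0.392, 0.588, 0, 0.833, 0], [44, 0.325, 0.392, 0.588, 0, 0.833, 0], [44, 0.325, 0.392, 0.588, 0, 0.833, 0], [44, 0.325, 0.392, 0.588, 0, 0.833, 0], [44, 0.325, 0.392, 0.588, 0, 0.833, 0], [44, 0.325, 0.392, 0.588, 0, 0.833, 0]]]'

```text
time: 42.8
tool_pos: [0.4353, -0.0465, 0.2748]
ee_rot: [[0.569, 0.667, 0.481], [0.51, -0.745, 0.429], [0.645, 0.001, -0.765]]
force: [0.1, -0.3, -2.3]
gripper_width: 0.0477
finger_force: 39.9
```

Run:
```python
from srch import *
o=st();p0=R0=None
p,d,c=shot('top');W=cloud(d,c)
g=W[186:245,245:320];w=(p[186:245,245:320].min(2)>170)&(g[...,2]>.11)&(g[...,2]<.18);q=g[w];print('white',np.percentile(q[:,:2],[1,50,99],axis=0))
for p,ps,th,n in [(lipTCP(l+[z],r(42),r(th),gx=-.015),42,th,n) for l,z,th,n in(([.465,-.03],.22,75,5),([.465,-.025],.215,105,5))]:
    R=tipped(r(ps),r(th))@Fl; plan(p,R,n,p0,R0); p0,R0=p,R
```

```text
t 42.8 q [-0.6858 -0.6433  2.2871  0.7005  1.4143  0.0709] p [ 0.4353 -0.0465  0.2748] F [ 0.1483 -0.3097 -2.2786] w 0.04768271951862674 39.949976205825806
[[ 0.5692  0.6669  0.4809]
 [ 0.5104 -0.7451  0.4293]
 [ 0.6446  0.0011 -0.7645]]
white [[ 0.3839 -0.1172]
 [ 0.4717 -0.0731]
 [ 0.5129  0.0244]]
5 rows [0.202 0.064 0.451] [ 0.002  0.871 -0.011]
5 rows [ 0.016 -0.03  -0.154] [0.   0.75 0.  ]
```

Tray is still at x 0.384–0.513, y −0.117 to +0.024, so I'm dumping there.

Request:
apply_moves --commands '[[[44, 0.2, 0.064, 0.451, 0, 0.871, 0], [44, 0.2, 0.064, 0.451, 0, 0.871, 0], [44, 0.2, 0.064, 0.451, 0, 0.871, 0], [44, 0.2, 0.064, 0.451, 0, 0.871, 0], [44, 0.2, 0.064, 0.451, 0, 0.871, 0], [44, 0.016, -0.03, -0.154, 0, 0.75, 0], [44, 0.016, -0.03, -0.154, 0, 0.75, 0], [44, 0.016, -0.03, -0.154, 0, 0.75, 0], [44, 0.016, -0.03, -0.154, 0, 0.75, 0], [44, 0.016, -0.03, -0.154, 0, 0.75, 0]]]'

```text
time: 43.85
tool_pos: [0.4679, -0.0222, 0.266]
ee_rot: [[-0.192, 0.669, 0.718], [-0.171, -0.743, 0.647], [0.966, 0.002, 0.257]]
force: [0.9, 0.2, -1.3]
gripper_width: 0.0482
finger_force: 39.9
```

Run:
```python
from srch import *
o=st()
m=lipTCP([.40,-.08,.27],r(42),r(40),gx=-.015); R=tipped(r(42),r(40))@Fl
plan(m,R,10); plan([.34,-.1,.37],tipped(r(30),0)@Fl,7,m,R)
```

```text
t 43.85 q [-0.8471 -0.1159  2.5184  1.7409  1.7688 -0.8152] p [ 0.4679 -0.0222  0.266 ] F [ 0.858   0.234  -1.3274] w 0.048191901208352435 39.949411153793335
[[-0.1922  0.6694  0.7176]
 [-0.1709 -0.7429  0.6473]
 [ 0.9663  0.0018  0.2572]]
10 rows [ 0.033 -0.01  -0.21 ] [ 0.    -0.811  0.001]
7 rows [-0.362 -0.104 -0.683] [-0.075 -0.712  0.205]
```

Request:
apply_moves --commands '[[[44, 0, 0, 0, 0, 0.3, 0], [44, 0, 0, 0, 0, 0, 0], [44, 0, 0, 0, 0, -0.3, 0], [44, 0.033, -0.01, -0.21, 0, -0.811, 0], [44, 0.033, -0.01, -0.21, 0, -0.811, 0], [44, 0.033, -0.01, -0.21, 0, -0.811, 0], [44, 0.033, -0.01, -0.21, 0, -0.811, 0], [44, 0.033, -0.01, -0.21, 0, -0.811, 0], [44, 0.033, -0.01, -0.21, 0, -0.811, 0], [44, 0.033, -0.01, -0.21, 0, -0.811, 0]]]'

```text
time: 44.85
tool_pos: [0.4402, -0.0453, 0.2753]
ee_rot: [[0.383, 0.667, 0.64], [0.347, -0.745, 0.569], [0.856, 0.004, -0.516]]
force: [0.7, 0.1, -1.7]
gripper_width: 0.0476
finger_force: 39.9
```

Request:
apply_moves --commands '[[[44, 0.033, -0.01, -0.21, 0, -0.811, 0], [44, 0.033, -0.01, -0.21, 0, -0.811, 0], [44, 0.033, -0.01, -0.21, 0, -0.811, 0], [44, -0.362, -0.104, -0.683, -0.075, -0.712, 0.205], [44, -0.362, -0.104, -0.683, -0.075, -0.712, 0.205], [44, -0.362, -0.104, -0.683, -0.075, -0.712, 0.205], [44, -0.362, -0.104, -0.683, -0.075, -0.712, 0.205], [44, -0.362, -0.104, -0.683, -0.075, -0.712, 0.205], [44, -0.362, -0.104, -0.683, -0.075, -0.712, 0.205], [44, -0.362, -0.104, -0.683, -0.075, -0.712, 0.205]]]'

```text
time: 45.85
tool_pos: [0.3394, -0.1003, 0.3724]
ee_rot: [[0.869, 0.496, -0.001], [0.496, -0.868, -0.008], [-0.005, 0.007, -1.0]]
force: [-0.5, 0.2, -0.5]
gripper_width: 0.0478
finger_force: 39.9
```

Run:
```python
from srch import *
o=st()
p,d,c=shot('top','t11.png');held(p,d,c);pile(cloud(d,c),.253,.4417,-.2461,6.3)
cv2.imwrite('pics/c11.png',cv2.resize(p[175:255,245:345,::-1],(750,600),interpolation=cv2.INTER_CUBIC))
```

```text
t 45.85 q [-0.4328 -0.6148  1.9995 -0.008   1.7545  0.6179] p [ 0.3394 -0.1003  0.3724] F [-0.4926  0.1945 -0.5413] w 0.047795652209806874 39.94644820690155
[[ 0.8685  0.4957 -0.0011]
 [ 0.4957 -0.8685 -0.0082]
 [-0.005   0.0066 -1.    ]]
held back wall 28 [0.0703 0.0719 0.0733] => centre behind TCP 0.015403832654075682 z -0.02947364739410538
1 33 [-0.0274  0.0206]
-1 42 [ 0.0527 -0.023 ]
pile yaw 6.311086409266771 dy 0.00023790763611412566 [0.0021 0.0226] [-0.0019 -0.0223] 70 78 back -0.0002121229246864198 22 z 0.2511160947179969
```

View pics/c11.png

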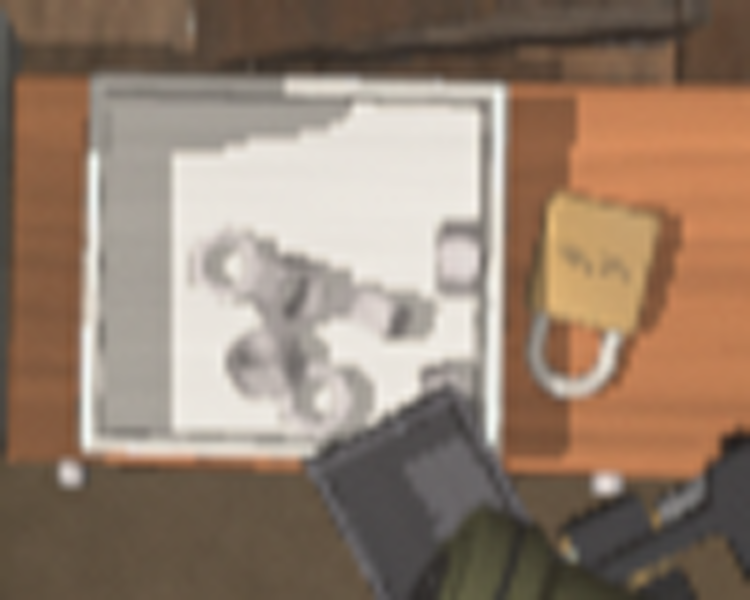

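All seven nuts are in the tray. Next I stack the last bin.

Run:
```python
from srch import *
a=np.array([.4268,-.2488,.330]);plan(a,tipped(r(6.6),0)@Fl,10)
```

```text
10 rows [0.131 0.68  0.185] [0.007 0.002 0.29 ]
```

Request:
apply_moves --commands '[[[44, 0.13, 0.75, 0.185, 0.002, 0.002, 0.322], [44, 0.13, 0.75, 0.185, 0.002, 0.002, 0.322], [44, 0.13, 0.75, 0.185, 0.002, 0.002, 0.322], [44, 0.13, 0.75, 0.185, 0.002, 0.002, 0.322], [44, 0.13, 0.75, 0.185, 0.002, 0.002, 0.322], [44, 0.13, 0.75, 0.185, 0.002, 0.002, 0.322], [44, 0.13, 0.75, 0.185, 0.002, 0.002, 0.322], [44, 0.13, 0.75, 0.185, 0.002, 0.002, 0.322], [44, 0.13, 0.75, 0.185, 0.002, 0.002, 0.322], [44, 0, 0, 0, 0, 0, 0]]]'

```text
time: 46.9
tool_pos: [0.4237, -0.2493, 0.3275]
ee_rot: [[0.993, 0.115, 0.0], [0.115, -0.993, 0.001], [0.0, -0.001, -1.0]]
force: [0.7, -0.0, -0.4]
gripper_width: 0.0476
finger_force: 39.9
```

Run:
```python
from srch import *
st();a=np.array([.4268,-.2488,.280]);plan(a,tipped(r(6.6),0)@Fl,5)
```

```text
t 46.9 q [-0.6415 -0.279   1.8433  0.0008  1.5778  0.8145] p [ 0.4237 -0.2493  0.3275] F [ 0.6648 -0.0401 -0.3691] w 0.04757617147579619 39.947739243507385
[[ 0.9934  0.1145  0.0001]
 [ 0.1145 -0.9934  0.0009]
 [ 0.0002 -0.0009 -1.    ]]
5 rows [ 0.025 -0.001  0.38 ] [-0.001 -0.    -0.001]
```

Request:
apply_moves --commands '[[[44, 0.025, 0, 0.38, 0, 0, 0], [44, 0.025, 0, 0.38, 0, 0, 0], [44, 0.025, 0, 0.38, 0, 0, 0], [44, 0.025, 0, 0.38, 0, 0, 0], [44, 0.025, 0, 0.38, 0, 0, 0], [44, 0, 0, 0.3, 0, 0, 0], [44, 0, 0, 0.2, 0, 0, 0], [44, 0, 0, 0.15, 0, 0, 0], [44, 0, 0, 0.12, 0, 0, 0], [44, 0, 0, 0, 0, 0, 0]]]'

```text
time: 47.9
tool_pos: [0.4272, -0.2479, 0.2614]
ee_rot: [[0.993, 0.117, 0.0], [0.117, -0.993, 0.001], [0.0, -0.001, -1.0]]
force: [-0.1, 0.7, -1.4]
gripper_width: 0.048
finger_force: 39.9
```

Request:
apply_moves --commands '[[[44, 0, 0, 0.05, 0, 0, 0], [44, 0, 0, 0.03, 0, 0, 0], [44, 0, 0, 0, 0, 0, 0], [52, 0, 0, 0, 0, 0, 0], [60, 0, 0, 0, 0, 0, 0], [66, 0, 0, 0, 0, 0, 0], [66, 0, 0, -0.3, 0, 0, 0], [66, 0, 0, -0.8, 0, 0, 0], [66, 0, 0, -1, 0, 0, 0], [66, 0, 0, -0.6, 0, 0, 0]]]'

```text
time: 48.9
tool_pos: [0.4276, -0.2482, 0.3292]
ee_rot: [[0.993, 0.117, 0.002], [0.117, -0.993, -0.0], [0.002, 0.001, -1.0]]
force: [-0.1, -0.5, 0.5]
gripper_width: 0.0662
finger_force: 0.0
```

Request:
apply_moves --commands '[[[66, -0.8, 0, -0.1, 0, 0, 0], [66, -1, 0, -0.1, 0, 0, 0], [66, -1, -0.5, 0, 0, 0, 0], [66, -1, -1, 0, 0, 0, 0], [66, -0.5, -1, 0, 0, 0, 0], [66, 0, -1, 0, 0, 0, 0], [66, 0, -1, 0, 0, 0, 0], [66, 0, -1, 0, 0, 0, 0], [66, 0, -1, 0, 0, 0, 0], [66, 0, 0, 0, 0, 0, 0]]]'

```text
time: 49.9
tool_pos: [0.3013, -0.0975, 0.3327]
ee_rot: [[0.993, 0.121, 0.002], [0.121, -0.993, 0.001], [0.002, -0.0, -1.0]]
force: [0.0, -2.1, -0.6]
gripper_width: 0.0659
finger_force: 0.0
```

Run:
```python
from srch import *
st()
p,d,c=shot('top','t12.png');W=cloud(d,c);pile(W,.294,.4415,-.246,6.3)
s,_,_=shot('scene')
cv2.imwrite('pics/c12.png',np.hstack([cv2.resize(p[170:260,245:395,::-1],(500,300),interpolation=cv2.INTER_CUBIC),cv2.resize(s[100:190,205:295,::-1],(300,300),interpolation=cv2.INTER_CUBIC)]))
```

```text
t 49.9 q [-0.4844 -0.7241  2.1236  0.0014  1.7408  0.9657] p [ 0.3013 -0.0975  0.3327] F [ 0.0043 -2.0907 -0.5636] w 0.06585479859929574 0.0
[[ 0.9927  0.1207  0.0018]
 [ 0.1207 -0.9927  0.0007]
 [ 0.0018 -0.0004 -1.    ]]
pile yaw 6.379838661441686 dy 0.0013420381154083706 [-0.0027  0.0232] [ 0.0026 -0.0218] 79 82 back 0.0011919466331030346 25 z 0.29223773056345814
```

View pics/c12.png

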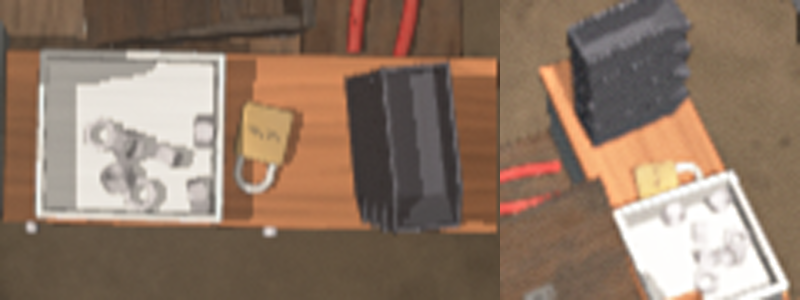

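The four bins stand in one seated pile (top 0.292 m, offsets about 1 mm), and all seven nuts are in the tray.

```bash
python3 -c "
from plant import workorder; print(workorder.finish_job())"
```

```text
the job is handed in; nothing more can be done
None
```

All three rack bins are emptied and stacked squarely on bin 0, all seven nuts I could see are in the tray, the pliers were not touched, and the job was handed in after about 50 s; no verdict came back.

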